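Load the yarn winder and hang up the tote of misfits

TASK

Load the yarn winder: put every cardboard tube whose bore goes over a spindle fully down onto a spindle of its own, and put the tubes that are too tight for the spindles into the wooden tote, which stays standing on the table meanwhile. Once all tubes are sorted, hang the tote by its handle on the stand's double hook, with the handle across both prongs, and leave it hanging there at rest. Leave the other things on the table where they are.

Things in the scene. Friction and masses are not known exactly. Their poses are not given: they have to be found in the camera images.
- tube1: cardboard yarn tube, 56 mm across, 60 mm tall, open at both ends, standing upright at first; origin at the centre of its lower end, z along the tube. Its bore is either wide (34 mm, goes over a spindle) or narrow (22 mm, stops on the spindle's nose); the bore can be seen from above or found by trying it on a spindle. Some of the five tubes are absent (None).
- tube2: cardboard yarn tube, 56 mm across, 60 mm tall, open at both ends, standing upright at first; origin at the centre of its lower end, z along the tube. Its bore is either wide (34 mm, goes over a spindle) or narrow (22 mm, stops on the spindle's nose); the bore can be seen from above or found by trying it on a spindle. Some of the five tubes are absent (None).
- tube3: cardboard yarn tube, 56 mm across, 60 mm tall, open at both ends, standing upright at first; origin at the centre of its lower end, z along the tube. Its bore is either wide (34 mm, goes over a spindle) or narrow (22 mm, stops on the spindle's nose); the bore can be seen from above or found by trying it on a spindle. Some of the five tubes are absent (None).
- tube4: cardboard yarn tube, 56 mm across, 60 mm tall, open at both ends, standing upright at first; origin at the centre of its lower end, z along the tube. Its bore is either wide (34 mm, goes over a spindle) or narrow (22 mm, stops on the spindle's nose); the bore can be seen from above or found by trying it on a spindle. Some of the five tubes are absent (None).
- tube5: cardboard yarn tube, 56 mm across, 60 mm tall, open at both ends, standing upright at first; origin at the centre of its lower end, z along the tube. Its bore is either wide (34 mm, goes over a spindle) or narrow (22 mm, stops on the spindle's nose); the bore can be seen from above or found by trying it on a spindle. Some of the five tubes are absent (None).
- spindle1 (a point): foot of an upright steel spindle on the wooden winder board: point on its axis at the height where a tube's lower end rests when fully down, 30 mm above the table. The spindle is 28 mm thick and 52 mm tall above this point, its top 12 mm tapering to 12 mm across. The three spindles stand 100 mm apart in a row; each takes one tube.
- spindle2 (a point): foot of an upright steel spindle on the wooden winder board: point on its axis at the height where a tube's lower end rests when fully down, 30 mm above the table. The spindle is 28 mm thick and 52 mm tall above this point, its top 12 mm tapering to 12 mm across. The three spindles stand 100 mm apart in a row; each takes one tube.
- spindle3 (a point): foot of an upright steel spindle on the wooden winder board: point on its axis at the height where a tube's lower end rests when fully down, 30 mm above the table. The spindle is 28 mm thick and 52 mm tall above this point, its top 12 mm tapering to 12 mm across. The three spindles stand 100 mm apart in a row; each takes one tube.
- winder: fixed wooden board 90 x 290 x 26 mm (x, y, z) carrying the three spindles along its y axis; origin at the centre of its underside
- tote: loose plywood carrier, an open box 200 x 140 mm (x, y) and 60 mm high with 5 mm walls and floor, with a straight wooden handle bar crossing over its middle along its y axis; origin at the centre of its underside; 0.32 kg empty. There is room for one standing tube on either side of the handle, about 55 mm along x from the middle.
- tote_handle (a point): middle of the tote's handle bar: 14 mm wide, 12 mm thick in height, 130 mm free length along the tote's y axis, its middle 112 mm above the tote's underside, 46 mm of free space from its underside down to the height of the box's rim (a standing tube ends 5 mm above the rim)
- stand: fixed wooden hook stand: foot 220 x 160 x 16 mm, upright board 130 mm wide and 216 mm high whose front face is at x = 0, and two level steel prongs 9 mm thick that stick out along its -x, 70 mm apart (y = +35 and -35 mm), axis 185 mm high, together one double hook; from x = -150 mm they turn up to tips at x = -165 mm whose top is 200 mm high. Origin under the middle of the board's front face.
- hook_seat (a point): point midway between the two prongs, at the height of their axis, 130 mm out from the upright board and 20 mm before the upturn: where the handle should lie across both prongs, its middle then 11 mm higher; axes as the stand's. On the way in the handle passes over the tips while the box and its tubes pass below the prongs
- mug: bystander, to be left alone: white mug 76 mm across, 90 mm high; origin at the centre of its underside
- glue: bystander, to be left alone: white glue bottle 48 mm across, 120 mm high; origin at the centre of its underside
- tape: bystander, to be left alone: paper tape roll 100 mm across, 24 mm high; origin at the centre of its underside
- scissors: bystander, to be left alone: scissors lying flat, about 190 mm long; origin at the centre of its underside
- brush: bystander, to be left alone: brush lying flat; origin at the centre of its underside
- pot: bystander, to be left alone: small round clay pot 68 mm across, 55 mm high; origin at the centre of its underside

How it is judged:
On the way:
1. every tube is sorted (wide ones fully down on spindles, narrow ones in the tote) while the tote stands on the table (((horizontal distance between tube1 and spindle1 below 0.008 m and z of tube1 in the frame of spindle1 below 0.008 m and angle between tube1's own z axis and vertical below 0.12 rad) or (horizontal distance between tube1 and spindle2 below 0.008 m and z of tube1 in the frame of spindle2 below 0.008 m and angle between tube1's own z axis and vertical below 0.12 rad) or (horizontal distance between tube1 and spindle3 below 0.008 m and z of tube1 in the frame of spindle3 below 0.008 m and angle between tube1's own z axis and vertical below 0.12 rad)) and ((horizontal distance between tube3 and spindle1 below 0.008 m and z of tube3 in the frame of spindle1 below 0.008 m and angle between tube3's own z axis and vertical below 0.12 rad) or (horizontal distance between tube3 and spindle2 below 0.008 m and z of tube3 in the frame of spindle2 below 0.008 m and angle between tube3's own z axis and vertical below 0.12 rad) or (horizontal distance between tube3 and spindle3 below 0.008 m and z of tube3 in the frame of spindle3 below 0.008 m and angle between tube3's own z axis and vertical below 0.12 rad)) and ((horizontal distance between tube4 and spindle1 below 0.008 m and z of tube4 in the frame of spindle1 below 0.008 m and angle between tube4's own z axis and vertical below 0.12 rad) or (horizontal distance between tube4 and spindle2 below 0.008 m and z of tube4 in the frame of spindle2 below 0.008 m and angle between tube4's own z axis and vertical below 0.12 rad) or (horizontal distance between tube4 and spindle3 below 0.008 m and z of tube4 in the frame of spindle3 below 0.008 m and angle between tube4's own z axis and vertical below 0.12 rad)) and x of tube2 in the frame of tote between -0.1 and 0.1 m and y of tube2 in the frame of tote between -0.07 and 0.07 m and z of tube2 in the frame of tote between -0.01 and 0.07 m and x of tube5 in the frame of tote between -0.1 and 0.1 m and y of tube5 in the frame of tote between -0.07 and 0.07 m and z of tube5 in the frame of tote between -0.01 and 0.07 m and height (world z) of tote below 0.02 m and angle between tote's own z axis and vertical below 0.1 rad), for 0.2 s.
At the end, for the whole second after the job is handed in: Wide-bored tubes sit on spindles (within 8 mm of axis and of fully down, upright within 7 degrees), narrow ones inside the tote; the tote hangs at rest, its handle 4 to 22 mm above the axis of both prongs, behind their tips, within 30 mm of their middle, tilted under 20 degrees (((horizontal distance between tube1 and spindle1 below 0.008 m and z of tube1 in the frame of spindle1 below 0.008 m and angle between tube1's own z axis and vertical below 0.12 rad) or (horizontal distance between tube1 and spindle2 below 0.008 m and z of tube1 in the frame of spindle2 below 0.008 m and angle between tube1's own z axis and vertical below 0.12 rad) or (horizontal distance between tube1 and spindle3 below 0.008 m and z of tube1 in the frame of spindle3 below 0.008 m and angle between tube1's own z axis and vertical below 0.12 rad)) and ((horizontal distance between tube3 and spindle1 below 0.008 m and z of tube3 in the frame of spindle1 below 0.008 m and angle between tube3's own z axis and vertical below 0.12 rad) or (horizontal distance between tube3 and spindle2 below 0.008 m and z of tube3 in the frame of spindle2 below 0.008 m and angle between tube3's own z axis and vertical below 0.12 rad) or (horizontal distance between tube3 and spindle3 below 0.008 m and z of tube3 in the frame of spindle3 below 0.008 m and angle between tube3's own z axis and vertical below 0.12 rad)) and ((horizontal distance between tube4 and spindle1 below 0.008 m and z of tube4 in the frame of spindle1 below 0.008 m and angle between tube4's own z axis and vertical below 0.12 rad) or (horizontal distance between tube4 and spindle2 below 0.008 m and z of tube4 in the frame of spindle2 below 0.008 m and angle between tube4's own z axis and vertical below 0.12 rad) or (horizontal distance between tube4 and spindle3 below 0.008 m and z of tube4 in the frame of spindle3 below 0.008 m and angle between tube4's own z axis and vertical below 0.12 rad)) and x of tube2 in the frame of tote between -0.1 and 0.1 m and y of tube2 in the frame of tote between -0.07 and 0.07 m and z of tube2 in the frame of tote between -0.01 and 0.07 m and x of tube5 in the frame of tote between -0.1 and 0.1 m and y of tube5 in the frame of tote between -0.07 and 0.07 m and z of tube5 in the frame of tote between -0.01 and 0.07 m and x of tote_handle in the frame of hook_seat between -0.03 and 0.12 m and y of tote_handle in the frame of hook_seat between -0.03 and 0.03 m and z of tote_handle in the frame of hook_seat between 0.004 and 0.022 m and angle between tote's own z axis and vertical below 0.35 rad and linear speed of tote below 0.05 m/s and contact force between tote and stand above 1 N); the robot touches nothing.
It fails at once if a bystander is displaced by more than 40 mm or tipped over (distance of any of mug, glue, tape, scissors, brush, pot from where it was at the start of the episode above 0.04 m or angle between any of mug, glue, pot's own z axis and vertical above 0.6 rad).
Of tube1, tube2, tube3, tube4, tube5 only 4 to 5 are there at a start; the rules pass over those that are not, and their reading is None.
At some moment in a run one of tube1, tube2, tube3, tube4, tube5, tote may be knocked a few centimetres aside while the robot is not near it.
It also fails if it takes over 210 s, if anything falls off the work surface, if the arm or the gripper's body presses on something with over 40 N, if the wrist force passes 120 N, or if a joint passes its speed limit or range.

ROBOT

A 7-joint arm with a two-finger parallel gripper is mounted at the origin on the work surface. World frame = base frame: x ahead of the robot, y to its left, z up, the work surface at z = 0. Lengths are in m, angles in rad, forces in N, time in s.
With the tool pointing down it reaches from about 0.4 to 0.875 m from the base axis. Payload 6.5 kg.
Tool frame: the origin (TCP) lies midway between the tips of the shut fingers; the grasp point (between the pads) lies 19 mm behind it; z points along the fingers, y is the line along which they close (so a half turn about z gives the same grasp; the last joint's range is limited). The gripper opens to 85 mm and grips with 20 to 120 N. Pads are 22 mm wide; open, the fingers measure 114 mm over their backs; the gripper's body (76 mm by 85 mm) begins 54 mm behind the grasp point. The pads swing forward as they close: fully open they stand 13 mm farther back than shut.
Start: joints at [1.164, 0.536, -0.004, 1.538, 0.003, 1.067, -0.071], TCP at [0.217, -0.613, 0.207] pointing down, gripper open.
Joint ranges: [-2.7, 2.7], [-0.37, 2.16], [-1.27, 1.26], [0.24, 2.4], [-1.31, 4.45], [0.19, 1.91], [-2.76, 2.76]. Speed limits (rad/s): [2.39, 2.39, 3.14, 3.14, 3.14, 3.14, 3.14].

INTERFACE

Orientations are given as a unit quaternion [x, y, z, w].
In Python, from bench import bot gives the robot as it stands.
- The arm moves only by the tool jog_arm, never from a script. Its argument "steps" is a list of rows, each an object with "jaw": the finger opening in mm, from 0 to 85.4; "translation": the shift along the tool's x, y, z each as a share of 0.1 m, from -1 to 1, a list of three; "twist": the turn about the tool's z as a share of 45 degrees, from -1 to 1. A call has exactly 5 rows; each row is the pose to reach, as a shift and turn from the pose commanded when the call began, along the tool's axes at that moment; what a row does not reach only later rows make up. A row lasts 1/10 s, in which the tool goes at most 50 mm and 8.59 degrees, less where a joint would pass 70% of its speed; a pose out of reach is approached as far as the arm can. A call with a number of a shift or a turn outside -1 to 1 is refused whole. A call with a gripper value outside its range is refused whole. The fingers move at their own pace and stop on an object; the grip force is fixed at half the most. Time passes only in rows, so rows that repeat a pose let the fingers close, or fill a call up. It gives the time, the measured TCP pose, the force, the opening and the grip force at its end, in the units of the state.
- bot.sense(): the state, without advancing time (a new reading comes with each control period).
- bot.snapshot(name): name is "scene" or "side" or "wrist"; returns a dict with "color" (480x640x3 uint8, red, green, blue), "z_map" (480x640 float32, m along the optical axis (not along the pixel's ray), 0 where there is no reading), "intrinsics" (3x3 intrinsics, pixels), "camera_from_world" (4x4, takes a point from world to camera coordinates); the wrist camera has in their place "T_tool_cam" (4x4, takes a point from camera to tool coordinates, whose origin is the TCP and whose axes are the flange's). Camera axes: x right, y up, looking along -z (the intrinsics and any distortion apply to the point x, -y, -z); pixel columns grow to the right and rows downward; lengths in m; the calibration is good to about 2 mm. The wrist camera is an equidistant fisheye: a pixel r from the principal point sees the ray r / f radians off the axis. A picture is of the moment at which its call begins: read the wrist's pose just before it.
- bot.job_done(): hands the job in; it is judged then, once.
Trained networks look in the newest picture that a camera, given by its name, has taken for a name from the list of things; names that differ only in an ending like _2 or _b are one class to them, and where a whole thing is asked for, a point or a joint stands for the part that bears it (a point fixed in the world has none). Each returns a list of dicts, best first, with "confidence" (0 to 1); they miss things now and then, are a little off and sometimes report something else, mostly with a low value. They report only what shows in the picture. A call takes as long as a camera call.
- bot.search_frame(camera, label): "box" ([left, top, right, bottom] in pixels, round what is visible of it).
- bot.tip_of(camera, label): "xy" ([column, row] in pixels: a listed point, or the origin of a listed thing).
The state is a dict: "t": time; "qpos": joint angles; "qd": joint speeds; "tau": joint torques, N m; "tool_pos": TCP position; "orientation": TCP orientation; "contact_force": force on the tool from outside, world axes, zero at the start; "ft_torque": the same for the moment, N m; "grip_width": finger opening in m; "grasp_force": force on a finger pad.
Only numpy, scipy, OpenCV 4.12 (cv2) and the standard library are available. Lean on these libraries where they do the work, as an engineer would, in place of code of your own. Each camera call takes 0.05 s, during which the arm holds its last target. There are 200 camera calls.

## Working session

There is one attempt and no reset: what is moved stays moved. The work goes in short steps, Python scripts to look and compute and a tool call to move; the robot and the scene stay as the last step left them, time stands still between calls to the robot, and variables do not carry over. Pictures are saved under pics/ and viewed, at most 14 in all, crops included, and the job is handed in when it is done.

Besides the shell and the picture viewer there is one more tool, called after "Emit:" by a JSON object that holds its "op" and its "data", one argument or row to a line. jog_arm: Moves the arm, as the interface text tells. Shift numbers are shares of 0.1 m and turn numbers shares of 45 degrees, none past 1 either way. Its arguments: {"type":"object","properties":{"steps":{"type":"array"}},"required":["steps"]}

```bash
ls; mkdir -p pics
cat > h.py <<'E'
import numpy as np, cv2
from scipy.spatial.transform import Rotation as R
from bench import bot
def world(s, cam, mask=None):
    """HxWx3 world points for fixed camera"""
    z=s["z_map"]; K=np.array(s["intrinsics"]); v,u=np.indices(z.shape)
    p=np.stack([(u-K[0,2])/K[0,0]*z,-(v-K[1,2])/K[1,1]*z,-z,np.ones_like(z)],-1)
    W=p@np.linalg.inv(np.array(s["camera_from_world"])).T
    W=W[...,:3]; W[z<=0]=np.nan
    return W
def save(img,name): cv2.imwrite("pics/"+name,cv2.cvtColor(img,cv2.COLOR_RGB2BGR))
E
python3 - <<'E'
from h import *
st=bot.sense(); print(st)
for c in("scene","side"):
    s=bot.snapshot(c); save(s["color"],c+"0.png"); np.savez("/tmp/"+c,**s)
    print(c,s["intrinsics"],np.linalg.inv(s["camera_from_world"]).round(3), [k for k in s])
    W=world(s,c)
    for l in ["tube1","tote","tote_handle","spindle1","winder","stand","hook_seat","mug","glue","tape","scissors","brush","pot"]:
        try:
          b=bot.search_frame(c,l) if l not in("spindle1","hook_seat","tote_handle") else []
          t=bot.tip_of(c,l)
        except Exception as e: print(l,e); continue
        print(l,[(np.round(d["box"]).astype(int).tolist(),round(d["confidence"],2)) for d in b],[(np.round(d["xy"]).tolist(),round(d["confidence"],2)) for d in t])
E
```

```text
pics
{'t': 0.0, 'qpos': array([ 1.1638126 ,  0.53719566, -0.0044435 ,  1.53885145,  0.00257371,
        1.06727768, -0.07120621]), 'qd': array([ 5.04943009e-04, -1.72483633e-03,  7.55624357e-04,  2.63768034e-03,
       -4.77040218e-04,  1.34884509e-03,  5.87166805e-05]), 'tau': array([-2.59423341e-04, -5.83403242e+01,  1.04847305e+00, -2.59103841e+01,
        1.22591454e-02,  9.43330640e-03,  1.88872150e-06]), 'tool_pos': array([ 0.21701746, -0.61200121,  0.2060024 ]), 'orientation': array([ 9.85513180e-01,  1.69596659e-01, -1.96002465e-04, -8.40709526e-04]), 'contact_force': array([-0.30917277,  0.33775035, -0.29664032]), 'ft_torque': array([0.01237508, 0.01761225, 0.01526124]), 'grasp_force': 0.0, 'grip_width': 0.08522040772009806}
scene [[612.93800121   0.         315.60240746]
 [  0.         612.93800121 237.79824635]
 [  0.           0.           1.        ]] [[ 0.081 -0.785  0.614  1.517]
 [ 0.997  0.068 -0.045 -0.055]
 [-0.006  0.616  0.788  1.406]
 [ 0.     0.     0.     1.   ]] ['color', 'z_map', 'intrinsics', 'camera_from_world']
tube1 [([398, 218, 420, 242], 0.94), ([339, 
[... 1761 characters left out ...]
 328, 279], 0.56)] [([297.0, 251.0], 0.78)]
stand [([169, 227, 277, 338], 0.67)] [([200.0, 300.0], 0.93)]
hook_seat [] [([232.0, 262.0], 0.6)]
mug [([234, 219, 257, 253], 0.94), ([170, 224, 277, 340], 0.55)] [([286.0, 354.0], 0.71), ([249.0, 248.0], 0.6), ([299.0, 250.0], 0.33)]
glue [([330, 175, 348, 213], 0.6), ([340, 241, 360, 272], 0.33)] [([337.0, 203.0], 0.88)]
tape [([309, 376, 360, 425], 0.82), ([180, 371, 228, 450], 0.44)] [([334.0, 399.0], 0.97)]
scissors [([262, 377, 293, 412], 0.57), ([167, 225, 278, 335], 0.4)] [([209.0, 403.0], 0.57)]
brush [([349, 188, 398, 197], 0.61)] [([374.0, 196.0], 0.61)]
pot [([260, 376, 295, 410], 0.85)] [([276.0, 402.0], 0.76), ([208.0, 406.0], 0.16)]
```

View pics/scene0.png

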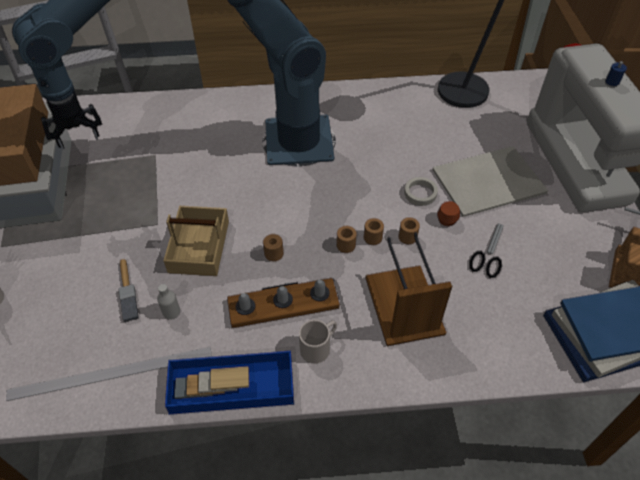

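View pics/side0.png

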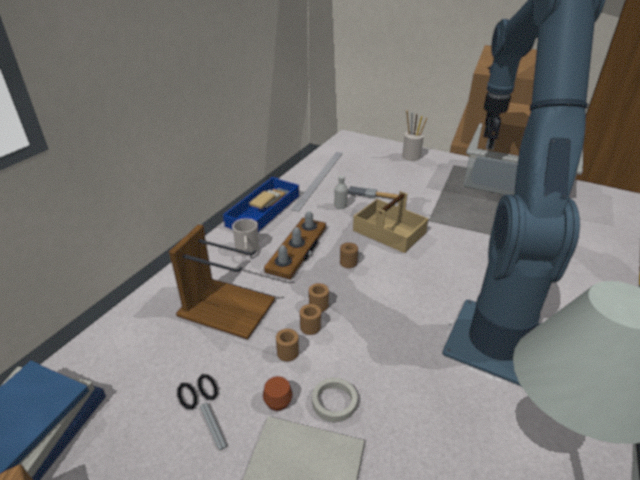

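Run:
```python
from h import *
def hm(c):
    s=dict(np.load(f"/tmp/{c}.npz")); W=world(s,c); return W[np.isfinite(W[...,2])]
P=np.vstack([hm("scene"),hm("side")])
# top view height map 2.5mm/px: x -0.1..1.0 , y -0.8..0.8
ok=(P[:,2]<0.3)&(P[:,0]>0.0)&(P[:,0]<1.0)&(abs(P[:,1])<0.8); P=P[ok]
H=np.zeros((400,640)); i=((1.0-P[:,0])/.0025).astype(int); j=((0.8-P[:,1])/.0025).astype(int)
np.maximum.at(H,(i,j),P[:,2])
im=cv2.applyColorMap(np.clip(H/0.22*255,0,255).astype(np.uint8),cv2.COLORMAP_TURBO)
for k in range(0,640,40): cv2.putText(im,f"{0.8-k*.0025:.1f}",(k,395),0,.3,(255,255,255)); cv2.line(im,(k,0),(k,400),(60,60,60))
for k in range(0,400,40): cv2.putText(im,f"{1-k*.0025:.1f}",(0,k+4),0,.3,(255,255,255)); cv2.line(im,(0,k),(640,k),(60,60,60))
cv2.imwrite("pics/top.png",im)
```

```text
(no output)
```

View pics/top.png

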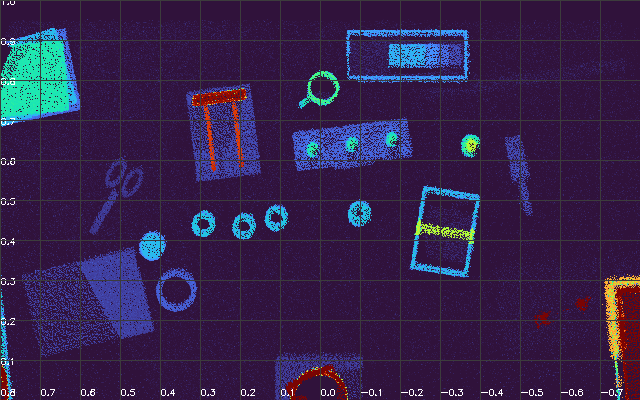

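The pictures show four tubes in the row (scene columns 273–410, row ~235), the tote at (197,240), the winder at (283,300), the stand at (408,300) and the bystanders around them. Next I measure these things precisely.

```bash
cat > meas.py <<'E'
from h import *
from scipy.optimize import least_squares
def cloud(new=True):
    out=[]
    for c in("scene","side"):
        s=bot.snapshot(c) if new else dict(np.load(f"/tmp/{c}.npz"))
        W=world(s,c); out.append((W[np.isfinite(W[...,2])],s["color"][np.isfinite(W[...,2])]))
    return out
def near(P,x,y,r,z0,z1): return P[(np.hypot(P[:,0]-x,P[:,1]-y)<r)&(P[:,2]>z0)&(P[:,2]<z1)]
def tube(P,x,y,zt=.06):
    for _ in range(4):
        q=near(P,x,y,.036,zt-.007,zt+.008)
        if len(q)<20: return None
        r=np.hypot(q[:,0]-x,q[:,1]-y)
        # outer-edge extent fit: pts with r>0.02
        f=lambda p:np.maximum(np.hypot(q[:,0]-p[0],q[:,1]-p[1])-.028,0)+np.maximum(.014-np.hypot(q[:,0]-p[0],q[:,1]-p[1]),0)
        s=least_squares(f,[x,y],diff_step=1e-3); x,y=s.x
    r=np.sort(np.hypot(q[:,0]-x,q[:,1]-y)); 
    return x,y,len(q),np.percentile(r,[3,10,50,97]).round(4),np.median(q[:,2])
E
python3 - <<'E'
from meas import *
C=cloud(False)
for n,(P,col) in zip(("scene","side"),C):
    print(n,"table z",np.median(near(P,.35,0,.1,-.05,.05)[:,2]))
    for x,y in [(.445,.295),(.44,.19),(.455,.11),(.465,-.1)]:
        print("tube",[np.round(v,4) for v in tube(P,x,y)])
    for x,y in [(.63,.02),(.64,-.08),(.65,-.18)]:
        q=near(P,x,y,.03,.04,.085); t=q[q[:,2]>.068]; print("sp",q[:,:2].mean(0),t.mean(0),len(t),q[:,2].max())
P=np.vstack([C[0][0],C[1][0]])
def rect(q): 
    (c,sz,a)=cv2.minAreaRect((q[:,:2]*1000).astype(np.float32)); return np.round(c,1),np.round(sz,1),round(a,2)
q=P[(P[:,0]>.28)&(P[:,0]<.56)&(P[:,1]>-.43)&(P[:,1]<-.2)]
rim=q[(q[:,2]>.05)&(q[:,2]<.068)]; print("tote rim",rect(rim))
hd=q[(q[:,2]>.108)&(q[:,2]<.13)]; print("handle",rect(hd),np.median(hd[:,2]),len(hd))
q=P[(P[:,0]>.55)&(P[:,0]<.72)&(P[:,1]>-.25)&(P[:,1]<.1)&(P[:,2]>.018)&(P[:,2]<.03)]; print("winder",rect(q))
q=P[(P[:,0]>.5)&(P[:,0]<.85)&(P[:,1]>.13)&(P[:,1]<.36)]
print("foot",rect(q[(q[:,2]>.01)&(q[:,2]<.022)])); b=q[(q[:,2]>.206)&(q[:,2]<.225)&(q[:,0]>.7)];print("board top",rect(b))
for lo,hi in((.25,.32),(.16,.24)):
    p=q[(q[:,2]>.17)&(q[:,2]<.205)&(q[:,0]<.72)&(q[:,1]>lo)&(q[:,1]<hi)]
    c=np.polyfit(p[:,0],p[:,1],1);print("prong",len(p),c,"x",p[:,0].min(),p[:,0].max(),"z",np.percentile(p[:,2],[50,95]),"y at .6",np.polyval(c,.6))
E
```

```text
scene table z -0.001791183196370283
tube [np.float64(0.4435), np.float64(0.2912), np.int64(165), array([0.0166, 0.0179, 0.0233, 0.0303]), np.float64(0.0586)]
tube [np.float64(0.4373), np.float64(0.1881), np.int64(171), array([0.016 , 0.0172, 0.0242, 0.0301]), np.float64(0.0583)]
tube [np.float64(0.4563), np.float64(0.109), np.int64(157), array([0.0159, 0.0178, 0.0231, 0.0292]), np.float64(0.0578)]
tube [np.float64(0.4691), np.float64(-0.0989), np.int64(218), array([0.0104, 0.0128, 0.0213, 0.0283]), np.float64(0.0581)]
sp [0.63472416 0.01752716] [0.63209261 0.01762717 0.07606097] 66 0.08433578511011075
sp [ 0.64653014 -0.08049035] [ 0.64377972 -0.08090664  0.07502283] 69 0.08448208543336055
sp [ 0.65926235 -0.17902695] [ 0.65633599 -0.1793896   0.07562173] 69 0.08270265275145183
side table z -0.0004084146449241377
tube [np.float64(0.436), np.float64(0.2908), np.int64(252), array([0.0166, 0.0177, 0.0232, 0.028 ]), np.float64(0.0591)]
tube [np.float64(0.4305), np.float64(0.1898), np.int64(215), array([0.0167, 0.0179, 0.0235, 0.0289]), np.float64(0.0585)]
tube [np.float64(0.4514), np.flo
[... 364 characters left out ...]
 48 0.08462963977070848
sp [ 0.64447801 -0.17446844] [ 0.64547615 -0.175759    0.07605961] 40 0.08488828933745818
tote rim (array([ 421.4, -315. ]), array([148.6, 212.4]), 80.73)
handle (array([ 421.1, -313.6]), array([145.4,  40.4]), 80.39) 0.1158234516895964 491
winder (array([635.6, -82. ]), array([108.9, 297.1]), 6.68)
foot (array([643.3, 237.5]), array([281.4, 164.7]), 7.15)
board top (array([756.4, 251.4]), array([ 29.3, 133.3]), 8.27)
prong 399 [0.12261338 0.19432369] x 0.5723286392382299 0.7195487084081827 z [0.18763674 0.19527396] y at .6 0.2678917164876787
prong 351 [0.12372562 0.12323339] x 0.5822684299304601 0.7196876157169719 z [0.18770444 0.19440975] y at .6 0.19746876202857783
```

```bash
cat > plan.py <<'E'
from h import *
def pose():
    s=bot.sense(); r=R.from_quat(s["orientation"]); X=r.as_matrix()[:,0]
    return np.array(s["tool_pos"]),np.degrees(np.arctan2(X[1],X[0])),s
def go(*wps):
    """waypoints (x,y,z,psi deg): print each call's translation share / twist share; assumes ideal pointing down"""
    p,psi,s=pose(); print("now",p.round(4),round(psi,1),"t",s["t"].round(2),"tilt",R.from_quat(s["orientation"]).as_matrix()[:,2].round(3))
    for w in wps:
        print(" ->",w)
        while True:
            a=np.radians(psi); B=np.array([[np.cos(a),np.sin(a),0],[np.sin(a),-np.cos(a),0],[0,0,-1]]).T
            # rows of B: tool axes? columns were tool axes before .T
            d=(np.array([[np.cos(a),np.sin(a),0],[np.sin(a),-np.cos(a),0],[0,0,-1]])@(np.array(w[:3])-p))/.1
            tw=-((w[3]-psi+180)%360-180)/45
            if abs(d).max()<.004 and abs(tw)<.01: break
            k=max(abs(d).max(),np.linalg.norm(d)/2.4,abs(tw)/.95,1); d=(d/k).round(3); tw=round(tw/k,3)
            print("   T",d.tolist(),"tw",tw)
            p=p+np.array([[np.cos(a),np.sin(a),0],[np.sin(a),-np.cos(a),0],[0,0,-1]]).T@d*.1; psi-=tw*45
E
python3 - <<'E'
from plan import *
go((.5,-.1,.3,-9))
s=bot.snapshot("wrist"); print(s["T_tool_cam"].round(3),s["intrinsics"])
E
```

```text
Traceback (most recent call last):
  File "plan.py", line 7, in go
    p,psi,s=pose(); print("now",p.round(4),round(psi,1),"t",s["t"].round(2),"tilt",R.from_quat(s["orientation"]).as_matrix()[:,2].round(3))
                                                            ^^^^^^^^^^^^
AttributeError: 'float' object has no attribute 'round'
```

```bash
sed -i 's/s\["t"\].round(2)/round(s["t"],2)/; /B=np.array/s/; B=.*//; /rows of B/d' plan.py
python3 - <<'E'
from plan import *
go((.5,-.1,.3,-9))
s=bot.snapshot("wrist"); print(s["T_tool_cam"].round(3),s["intrinsics"])
E
```

```text
now [ 0.2172 -0.6126  0.2069] 19.5 t 2.4 tilt [-0. -0. -1.]
 -> (0.5, -0.1, 0.3, -9)
   T [1.0, -0.888, -0.213] tw 0.145
   T [0.897, -1.0, -0.214] tw 0.145
   T [0.71, -1.0, -0.195] tw 0.133
   T [0.563, -1.0, -0.182] tw 0.124
   T [0.322, -0.732, -0.127] tw 0.087
[[-0.     0.963  0.271  0.068]
 [ 1.     0.    -0.    -0.001]
 [-0.     0.271 -0.963 -0.168]
 [ 0.     0.     0.     1.   ]] [[371.64829954   0.         321.00482924]
 [  0.         371.64829954 236.86456934]
 [  0.           0.           1.        ]]
```

Emit:
{"op": "jog_arm", "data": {
  "steps": [
    {"jaw":85,"translation":[1.0,-0.89,-0.4],"twist":0.14},
    {"jaw":85,"translation":[1.0,-0.89,-0.4],"twist":0.14},
    {"jaw":85,"translation":[1.0,-0.89,-0.4],"twist":0.14},
    {"jaw":85,"translation":[1.0,-0.89,-0.4],"twist":0.14},
    {"jaw":85,"translation":[1.0,-0.89,-0.4],"twist":0.14}
  ]
}}

```text
t: 2.95
tool_pos: [0.2823, -0.4951, 0.2475]
orientation: [0.993, 0.116, 0.0, 0.001]
contact_force: [-0.4, -0.7, 0.2]
grip_width: 0.0849
grasp_force: 0.0
```

Emit:
{"op": "jog_arm", "data": {
  "steps": [
    {"jaw":85,"translation":[0.9,-1.0,-0.4],"twist":0.14},
    {"jaw":85,"translation":[0.9,-1.0,-0.4],"twist":0.14},
    {"jaw":85,"translation":[0.9,-1.0,-0.4],"twist":0.14},
    {"jaw":85,"translation":[0.9,-1.0,-0.4],"twist":0.14},
    {"jaw":85,"translation":[0.9,-1.0,-0.4],"twist":0.14}
  ]
}}

```text
t: 3.45
tool_pos: [0.346, -0.3783, 0.2868]
orientation: [0.998, 0.06, -0.0, 0.0]
contact_force: [-0.1, -1.0, 0.4]
grip_width: 0.0852
grasp_force: 0.0
```

Emit:
{"op": "jog_arm", "data": {
  "steps": [
    {"jaw":85,"translation":[0.71,-1.0,-0.2],"twist":0.13},
    {"jaw":85,"translation":[0.71,-1.0,-0.2],"twist":0.13},
    {"jaw":85,"translation":[0.71,-1.0,-0.2],"twist":0.13},
    {"jaw":85,"translation":[0.71,-1.0,-0.2],"twist":0.13},
    {"jaw":85,"translation":[0.71,-1.0,-0.2],"twist":0.13}
  ]
}}

```text
t: 3.95
tool_pos: [0.4039, -0.2716, 0.3063]
orientation: [1.0, 0.008, -0.001, 0.0]
contact_force: [-0.4, -0.3, 0.2]
grip_width: 0.0847
grasp_force: 0.0
```

Emit:
{"op": "jog_arm", "data": {
  "steps": [
    {"jaw":85,"translation":[0.56,-1.0,0],"twist":0.12},
    {"jaw":85,"translation":[0.56,-1.0,0],"twist":0.12},
    {"jaw":85,"translation":[0.56,-1.0,0],"twist":0.12},
    {"jaw":85,"translation":[0.56,-1.0,0],"twist":0.12},
    {"jaw":85,"translation":[0.56,-1.0,0],"twist":0.12}
  ]
}}

```text
t: 4.45
tool_pos: [0.458, -0.1713, 0.3063]
orientation: [0.999, -0.04, -0.001, 0.0]
contact_force: [-0.6, -0.3, -0.5]
grip_width: 0.0852
grasp_force: 0.0
```

Emit:
{"op": "jog_arm", "data": {
  "steps": [
    {"jaw":85,"translation":[0.3,-0.73,0],"twist":0.08},
    {"jaw":85,"translation":[0.3,-0.73,0],"twist":0.08},
    {"jaw":85,"translation":[0.3,-0.73,0],"twist":0.08},
    {"jaw":85,"translation":[0.3,-0.73,0],"twist":0.08},
    {"jaw":85,"translation":[0.3,-0.73,0],"twist":0.08}
  ]
}}

```text
t: 4.95
tool_pos: [0.4936, -0.1009, 0.3066]
orientation: [0.997, -0.071, -0.0, 0.001]
contact_force: [-0.5, -0.5, -0.1]
grip_width: 0.0852
grasp_force: 0.0
```

```bash
cat >> h.py <<'E'
def wsnap():
    """wrist snapshot -> (color, HxWx3 world pts, ray fn)"""
    st=bot.sense(); s=bot.snapshot("wrist"); K=s["intrinsics"]; z=s["z_map"]
    T=np.eye(4); T[:3,:3]=R.from_quat(st["orientation"]).as_matrix(); T[:3,3]=st["tool_pos"]; T=T@s["T_tool_cam"]
    v,u=np.indices(z.shape); dx=(u-K[0,2])/K[0,0]; dy=(v-K[1,2])/K[1,1]; th=np.hypot(dx,dy)
    k=np.tan(np.minimum(th,1.4))/np.maximum(th,1e-9)
    p=np.stack([dx*k*z,-dy*k*z,-z,np.ones_like(z)],-1)@T.T; p=p[...,:3]; p[(z<=0)|(th>1.35)]=np.nan
    return s["color"],p,T,K
def pix(T,K,w):
    c=np.linalg.inv(T)@np.append(w,1); d=np.array([c[0],-c[1],-c[2]]); th=np.arctan2(np.hypot(d[0],d[1]),d[2]); n=max(np.hypot(d[0],d[1]),1e-9)
    return K[0,2]+K[0,0]*th*d[0]/n, K[1,2]+K[1,1]*th*d[1]/n
E
python3 - <<'E'
from meas import *; from plan import pose
print(pose()[:2])
c,P,T,K=wsnap()
for w in [(.440,.291,.06),(.434,.189,.06),(.454,.109,.06),(.466,-.1,.06),(.626,.0194,.082),(.638,-.079,.082),(.651,-.1775,.082),(.421,-.314,.118)]:
    u=pix(T,K,w); cv2.circle(c,(int(u[0]),int(u[1])),2,(0,255,0),-1)
save(c,"w1.png"); Q=P[np.isfinite(P[...,0])]
print("table",np.median(near(Q,.5,0,.05,-.05,.05)[:,2]))
for x,y in [(.440,.291),(.434,.189),(.454,.109),(.466,-.1)]:
    print("tube",tube(Q,x,y))
for x,y in [(.63,.02),(.64,-.08),(.65,-.18)]:
    q=near(Q,x,y,.03,.04,.095); t=q[q[:,2]>.076]; print("sp",q[:,:2].mean(0),t.mean(0),len(t),q[:,2].max())
E
```

```text
(array([ 0.49359501, -0.10090629,  0.30660457]), np.float64(-8.167169314827976))
table 0.0009568936111052917
tube (np.float64(0.43755458410756726), np.float64(0.28889690545408503), 633, array([0.0169, 0.0179, 0.0234, 0.0279]), np.float64(0.06036945608943195))
tube (np.float64(0.4311606528928642), np.float64(0.18767398943803956), 818, array([0.0169, 0.0176, 0.0232, 0.028 ]), np.float64(0.06039962961403464))
tube (np.float64(0.4520626237093971), np.float64(0.1068566386138926), 1005, array([0.0168, 0.0176, 0.0231, 0.028 ]), np.float64(0.06063799642042894))
tube (np.float64(0.4642360877939778), np.float64(-0.101040249130964), 1537, array([0.0117, 0.0132, 0.021 , 0.0274]), np.float64(0.06094116098253971))
sp [0.62157627 0.01260392] [0.62301041 0.0154343  0.08032975] 251 0.0847222675121666
sp [ 0.63314375 -0.08332695] [ 0.63522218 -0.08255208  0.08047543] 289 0.08465381493767227
sp [ 0.64550923 -0.17898326] [ 0.64742694 -0.18074146  0.08051511] 268 0.08500760846325606
```

View pics/w1.png

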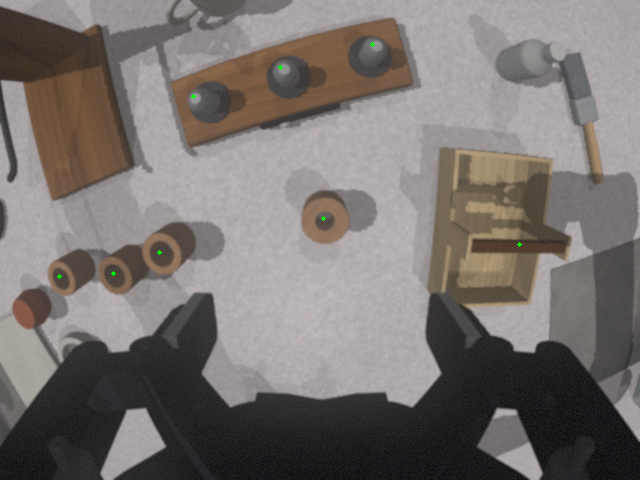

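The wrist view confirms one narrow tube at (325,218). The other three, at (60,277), (113,273) and (159,252), have wide bores. I'll take the narrow one first.

Run:
```python
from plan import *
go((.4642,-.101,.207,-9),(.4642,-.101,.11,-9),(.4642,-.101,.028,-9))
```

```text
now [ 0.4936 -0.1006  0.3067] -8.2 t 5.0 tilt [-0.001 -0.001 -1.   ]
 -> (0.4642, -0.101, 0.207, -9)
   T [-0.291, 0.046, 0.997] tw 0.019
 -> (0.4642, -0.101, 0.11, -9)
   T [0.0, -0.0, 0.97] tw -0.0
 -> (0.4642, -0.101, 0.028, -9)
   T [0.0, -0.0, 0.82] tw -0.0
```

Emit:
{"op": "jog_arm", "data": {
  "steps": [
    {"jaw":85,"translation":[-0.29,0.05,1.0],"twist":0.02},
    {"jaw":85,"translation":[-0.29,0.05,1.0],"twist":0.02},
    {"jaw":85,"translation":[-0.29,0.05,1.0],"twist":0.02},
    {"jaw":85,"translation":[-0.29,0.05,1.0],"twist":0.02},
    {"jaw":85,"translation":[-0.29,0.05,1.0],"twist":0.02}
  ]
}}

```text
t: 5.5
tool_pos: [0.4675, -0.0996, 0.2093]
orientation: [0.997, -0.077, 0.002, 0.0]
contact_force: [0.4, -0.5, -0.1]
grip_width: 0.0852
grasp_force: 0.0
```

Emit:
{"op": "jog_arm", "data": {
  "steps": [
    {"jaw":85,"translation":[0,0,0.3],"twist":0},
    {"jaw":85,"translation":[0,0,0.6],"twist":0},
    {"jaw":85,"translation":[0,0,0.97],"twist":0},
    {"jaw":85,"translation":[0,0,0.97],"twist":0},
    {"jaw":85,"translation":[0,0,0.97],"twist":0}
  ]
}}

```text
t: 6.0
tool_pos: [0.4668, -0.0991, 0.1116]
orientation: [0.997, -0.077, 0.001, 0.0]
contact_force: [0.6, -0.4, 0.4]
grip_width: 0.0844
grasp_force: 0.0
```

Run:
```python
from meas import *; from plan import go
c,P,T,K=wsnap(); Q=P[np.isfinite(P[...,0])]
t=tube(Q,.464,-.101); print(t)
go((*t[:2],.028,-9))
```

```text
(np.float64(0.4647768941602605), np.float64(-0.10072987894708005), 5201, array([0.0116, 0.013 , 0.0209, 0.0273]), np.float64(0.060928062634631824))
now [ 0.4674 -0.0992  0.1122] -8.8 t 6.05 tilt [ 0.004 -0.001 -1.   ]
 -> (np.float64(0.4647768941602605), np.float64(-0.10072987894708005), 0.028, -9)
   T [-0.023, 0.019, 0.842] tw 0.004
```

Emit:
{"op": "jog_arm", "data": {
  "steps": [
    {"jaw":85,"translation":[-0.02,0.02,0.3],"twist":0},
    {"jaw":85,"translation":[-0.02,0.02,0.6],"twist":0},
    {"jaw":85,"translation":[-0.02,0.02,0.84],"twist":0},
    {"jaw":85,"translation":[-0.02,0.02,0.84],"twist":0},
    {"jaw":85,"translation":[-0.02,0.02,0.84],"twist":0}
  ]
}}

```text
t: 6.55
tool_pos: [0.4645, -0.1008, 0.0277]
orientation: [0.997, -0.077, 0.001, 0.0]
contact_force: [-0.3, -0.0, -0.1]
grip_width: 0.085
grasp_force: 0.0
```

Emit:
{"op": "jog_arm", "data": {
  "steps": [
    {"jaw":40,"translation":[0,0,0],"twist":0},
    {"jaw":40,"translation":[0,0,0],"twist":0},
    {"jaw":40,"translation":[0,0,0],"twist":0},
    {"jaw":40,"translation":[0,0,0],"twist":0},
    {"jaw":40,"translation":[0,0,0],"twist":0}
  ]
}}

```text
t: 7.05
tool_pos: [0.4642, -0.1011, 0.0282]
orientation: [0.997, -0.077, 0.002, 0.0]
contact_force: [-4.9, 0.4, 18.9]
grip_width: 0.0523
grasp_force: 58.9
```

Emit:
{"op": "jog_arm", "data": {
  "steps": [
    {"jaw":40,"translation":[0,0,-0.2],"twist":0},
    {"jaw":40,"translation":[0,0,-0.6],"twist":0},
    {"jaw":40,"translation":[0,0,-1],"twist":0},
    {"jaw":40,"translation":[0,0,-1],"twist":0},
    {"jaw":40,"translation":[0,0,-1],"twist":0}
  ]
}}

```text
t: 7.55
tool_pos: [0.4635, -0.1009, 0.1272]
orientation: [0.997, -0.077, 0.001, 0.0]
contact_force: [-0.1, -0.2, -1.2]
grip_width: 0.0519
grasp_force: 62.7
```

Emit:
{"op": "jog_arm", "data": {
  "steps": [
    {"jaw":40,"translation":[0,0,-0.3],"twist":0},
    {"jaw":40,"translation":[0,0,-0.7],"twist":0},
    {"jaw":40,"translation":[0,0,-1],"twist":0},
    {"jaw":40,"translation":[0,0,-1],"twist":0},
    {"jaw":40,"translation":[0,0,-1],"twist":0}
  ]
}}

```text
t: 8.05
tool_pos: [0.4622, -0.1006, 0.2251]
orientation: [0.997, -0.077, -0.001, 0.0]
contact_force: [0.2, -0.6, -1.7]
grip_width: 0.0516
grasp_force: 63.0
```

Run:
```python
from meas import *; from plan import go
c,P,T,K=wsnap(); Q=P[np.isfinite(P[...,0])]; 
q=Q[(Q[:,0]>.28)&(Q[:,0]<.56)&(Q[:,1]>-.43)&(Q[:,1]<-.2)]
C=cloud()
def rect(q): 
    (c,sz,a)=cv2.minAreaRect((q[:,:2]*1000).astype(np.float32)); return np.round(c,1),np.round(sz,1),round(a,2)
for n,A in (("wrist",Q),("scene",C[0][0]),("side",C[1][0])):
    q=A[(A[:,0]>.28)&(A[:,0]<.56)&(A[:,1]>-.43)&(A[:,1]<-.2)]
    rim=q[(q[:,2]>.05)&(q[:,2]<.068)]; hd=q[(q[:,2]>.108)&(q[:,2]<.13)]
    print(n,"rim",rect(rim),"handle",rect(hd),len(rim),len(hd))
go((.475,-.101,.22,-9))
```

```text
wrist rim (array([ 417.3, -314.9]), array([143. , 201.4]), 80.68) handle (array([ 418. , -314.6]), array([142.1,  30.5]), 80.71) 4460 2528
scene rim (array([ 421.1, -313.1]), array([142.8, 209. ]), 80.17) handle (array([ 422.4, -313.4]), array([141.6,  35.3]), 80.31) 545 304
side rim (array([ 417. , -314.6]), array([149.2, 205. ]), 79.72) handle (array([ 417.3, -314.1]), array([146.9,  31.5]), 81.82) 526 194
now [ 0.4614 -0.1004  0.2241] -8.8 t 8.2 tilt [-0.004  0.001 -1.   ]
 -> (0.475, -0.101, 0.22, -9)
   T [0.136, -0.015, 0.041] tw 0.004
```

Run:
```python
from plan import *
go((.473,-.324,.2,-9.5),(.473,-.324,.11,-9.5),(.473,-.324,.036,-9.5))
```

```text
now [ 0.4614 -0.1004  0.2241] -8.8 t 8.2 tilt [-0.004  0.001 -1.   ]
 -> (0.473, -0.324, 0.2, -9.5)
   T [0.209, 1.0, 0.11] tw 0.007
   T [0.214, 1.0, 0.11] tw 0.007
   T [0.042, 0.19, 0.021] tw 0.001
 -> (0.473, -0.324, 0.11, -9.5)
   T [0.0, 0.0, 0.9] tw 0.0
 -> (0.473, -0.324, 0.036, -9.5)
   T [0.0, 0.0, 0.74] tw 0.0
```

Emit:
{"op": "jog_arm", "data": {
  "steps": [
    {"jaw":40,"translation":[0.1,0.4,0],"twist":0},
    {"jaw":40,"translation":[0.21,0.8,0],"twist":0},
    {"jaw":40,"translation":[0.21,1.0,0.1],"twist":0},
    {"jaw":40,"translation":[0.21,1.0,0.1],"twist":0},
    {"jaw":40,"translation":[0.21,1.0,0.1],"twist":0}
  ]
}}

```text
t: 8.7
tool_pos: [0.4673, -0.2019, 0.2146]
orientation: [0.997, -0.077, -0.001, -0.001]
contact_force: [0.3, 0.4, -0.7]
grip_width: 0.0523
grasp_force: 63.0
```

Emit:
{"op": "jog_arm", "data": {
  "steps": [
    {"jaw":40,"translation":[0.1,0.4,0],"twist":0.01},
    {"jaw":40,"translation":[0.21,0.8,0],"twist":0.01},
    {"jaw":40,"translation":[0.21,1.0,0.1],"twist":0.01},
    {"jaw":40,"translation":[0.21,1.0,0.1],"twist":0.01},
    {"jaw":40,"translation":[0.21,1.0,0.1],"twist":0.01}
  ]
}}

```text
t: 9.2
tool_pos: [0.4739, -0.3027, 0.2055]
orientation: [0.997, -0.08, -0.0, -0.001]
contact_force: [0.7, 0.1, -1.8]
grip_width: 0.052
grasp_force: 63.0
```

Run:
```python
from plan import *
go((.473,-.324,.14,-9.5),(.473,-.324,.036,-9.5))
```

```text
now [ 0.4739 -0.3027  0.2055] -9.2 t 9.2 tilt [-0.001  0.002 -1.   ]
 -> (0.473, -0.324, 0.14, -9.5)
   T [0.025, 0.212, 0.655] tw 0.007
 -> (0.473, -0.324, 0.036, -9.5)
   T [0.0, -0.0, 1.0] tw 0.0
   T [0.0, -0.0, 0.04] tw 0.0
```

Emit:
{"op": "jog_arm", "data": {
  "steps": [
    {"jaw":40,"translation":[0.02,0.21,0],"twist":0.01},
    {"jaw":40,"translation":[0.02,0.21,0.2],"twist":0.01},
    {"jaw":40,"translation":[0.02,0.21,0.65],"twist":0.01},
    {"jaw":40,"translation":[0.02,0.21,0.65],"twist":0.01},
    {"jaw":40,"translation":[0.02,0.21,0.65],"twist":0.01}
  ]
}}

```text
t: 9.7
tool_pos: [0.4724, -0.3247, 0.1413]
orientation: [0.996, -0.084, -0.0, -0.0]
contact_force: [0.5, -0.2, 0.6]
grip_width: 0.0519
grasp_force: 63.1
```

Emit:
{"op": "jog_arm", "data": {
  "steps": [
    {"jaw":40,"translation":[0,0,0.25],"twist":0},
    {"jaw":40,"translation":[0,0,0.5],"twist":0},
    {"jaw":40,"translation":[0,0,0.75],"twist":0},
    {"jaw":40,"translation":[0,0,0.95],"twist":0},
    {"jaw":40,"translation":[0,0,1.0],"twist":0}
  ]
}}

```text
t: 10.2
tool_pos: [0.4727, -0.3254, 0.0412]
orientation: [0.996, -0.084, 0.0, -0.0]
contact_force: [-0.6, 0.5, -0.8]
grip_width: 0.0522
grasp_force: 63.1
```

Emit:
{"op": "jog_arm", "data": {
  "steps": [
    {"jaw":40,"translation":[0,0,0.03],"twist":0},
    {"jaw":40,"translation":[0,0,0.03],"twist":0},
    {"jaw":72,"translation":[0,0,0.03],"twist":0},
    {"jaw":72,"translation":[0,0,0.03],"twist":0},
    {"jaw":72,"translation":[0,0,0.03],"twist":0}
  ]
}}

```text
t: 10.7
tool_pos: [0.4726, -0.326, 0.0386]
orientation: [0.996, -0.085, 0.0, 0.0]
contact_force: [0.1, 0.4, 0.1]
grip_width: 0.0719
grasp_force: 0.0
```

Emit:
{"op": "jog_arm", "data": {
  "steps": [
    {"jaw":72,"translation":[0,0,-0.1],"twist":0},
    {"jaw":72,"translation":[0,0,-0.3],"twist":0},
    {"jaw":72,"translation":[0,0,-0.6],"twist":0},
    {"jaw":80,"translation":[0,0,-1],"twist":0},
    {"jaw":85,"translation":[0,0,-1],"twist":0}
  ]
}}

```text
t: 11.2
tool_pos: [0.4756, -0.3279, 0.1439]
orientation: [0.996, -0.085, 0.004, 0.002]
contact_force: [0.2, -0.7, 0.2]
grip_width: 0.0852
grasp_force: 0.0
```

Emit:
{"op": "jog_arm", "data": {
  "steps": [
    {"jaw":85,"translation":[0,0,-0.3],"twist":0},
    {"jaw":85,"translation":[0,0,-0.6],"twist":0},
    {"jaw":85,"translation":[0,0,-1],"twist":0},
    {"jaw":85,"translation":[0,0,-1],"twist":0},
    {"jaw":85,"translation":[0,0,-1],"twist":0}
  ]
}}

```text
t: 11.7
tool_pos: [0.4725, -0.326, 0.2389]
orientation: [0.996, -0.085, 0.001, 0.001]
contact_force: [-0.2, 0.5, 0.7]
grip_width: 0.0853
grasp_force: 0.0
```

Run:
```python
from meas import *; from plan import *
c,P,T,K=wsnap(); save(c,"w2.png"); Q=P[np.isfinite(P[...,0])]
print("tote tube",tube(Q,.474,-.324,.065))
go((.454,.107,.24,90))
```

```text
tote tube (np.float64(0.47354048419191647), np.float64(-0.3263614665577449), 2312, array([0.0116, 0.0132, 0.021 , 0.0274]), np.float64(0.06593936778803697))
now [ 0.4717 -0.3255  0.2376] -9.7 t 11.75 tilt [-0.  0. -1.]
 -> (0.454, 0.107, 0.24, 90)
   T [-0.214, -1.0, -0.006] tw -0.524
   T [0.204, -1.0, -0.006] tw -0.522
   T [0.7, -1.0, -0.006] tw -0.625
   T [0.95, -0.481, -0.006] tw -0.545
```

View pics/w2.png

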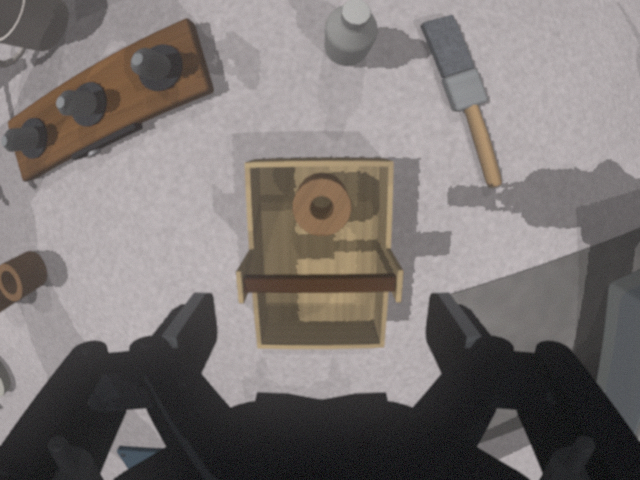

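Tube in the tote stands well at (321,207). Next are the wide tubes, nearest first.

Emit:
{"op": "jog_arm", "data": {
  "steps": [
    {"jaw":85,"translation":[-0.2,-1.0,0],"twist":-0.52},
    {"jaw":85,"translation":[-0.2,-1.0,0],"twist":-0.52},
    {"jaw":85,"translation":[-0.2,-1.0,0],"twist":-0.52},
    {"jaw":85,"translation":[-0.2,-1.0,0],"twist":-0.52},
    {"jaw":85,"translation":[-0.2,-1.0,0],"twist":-0.52}
  ]
}}

```text
t: 12.25
tool_pos: [0.4685, -0.2246, 0.237]
orientation: [0.993, 0.117, -0.001, -0.0]
contact_force: [0.1, -0.1, 0.8]
grip_width: 0.0851
grasp_force: 0.0
```

Emit:
{"op": "jog_arm", "data": {
  "steps": [
    {"jaw":85,"translation":[0.2,-1.0,0],"twist":-0.54},
    {"jaw":85,"translation":[0.2,-1.0,0],"twist":-0.54},
    {"jaw":85,"translation":[0.2,-1.0,0],"twist":-0.54},
    {"jaw":85,"translation":[0.2,-1.0,0],"twist":-0.54},
    {"jaw":85,"translation":[0.2,-1.0,0],"twist":-0.54}
  ]
}}

```text
t: 12.75
tool_pos: [0.4649, -0.1239, 0.2375]
orientation: [0.947, 0.322, -0.0, 0.0]
contact_force: [0.3, -0.7, -0.1]
grip_width: 0.0851
grasp_force: 0.0
```

Emit:
{"op": "jog_arm", "data": {
  "steps": [
    {"jaw":85,"translation":[0.7,-1.0,0],"twist":-0.65},
    {"jaw":85,"translation":[0.7,-1.0,0],"twist":-0.65},
    {"jaw":85,"translation":[0.7,-1.0,0],"twist":-0.65},
    {"jaw":85,"translation":[0.7,-1.0,0],"twist":-0.65},
    {"jaw":85,"translation":[0.7,-1.0,0],"twist":-0.65}
  ]
}}

```text
t: 13.25
tool_pos: [0.4591, -0.0011, 0.2377]
orientation: [0.834, 0.552, -0.0, -0.0]
contact_force: [-0.5, -0.9, 0.1]
grip_width: 0.0854
grasp_force: 0.0
```

Emit:
{"op": "jog_arm", "data": {
  "steps": [
    {"jaw":85,"translation":[0.9,-0.45,0],"twist":-0.65},
    {"jaw":85,"translation":[0.9,-0.45,0],"twist":-0.65},
    {"jaw":85,"translation":[0.9,-0.45,0],"twist":-0.65},
    {"jaw":85,"translation":[0.9,-0.45,0],"twist":-0.65},
    {"jaw":85,"translation":[0.9,-0.45,0],"twist":-0.65}
  ]
}}

```text
t: 13.75
tool_pos: [0.4527, 0.0989, 0.2376]
orientation: [0.668, 0.744, -0.0, -0.0]
contact_force: [-0.2, 0.0, 0.2]
grip_width: 0.0853
grasp_force: 0.0
```

Run:
```python
from meas import *; from plan import *
c,P,T,K=wsnap(); Q=P[np.isfinite(P[...,0])]
for a in((.437,.289),(.431,.188),(.452,.107)): t=tube(Q,*a); print(t)
for x,y in [(.624,.016),(.636,-.082),(.649,-.18)]:
    q=near(Q,x,y,.03,.08,.09);print("nose",q.mean(0) if len(q) else 0,len(q))
go((*t[:2],.13,97),(*t[:2],.028,97))
```

```text
(np.float64(0.4369643847445782), np.float64(0.28987317764961096), 1134, array([0.017 , 0.018 , 0.0231, 0.0276]), np.float64(0.060609061337029174))
(np.float64(0.4308989868607236), np.float64(0.18895860647940838), 1788, array([0.0168, 0.0178, 0.0227, 0.0274]), np.float64(0.060814120371534136))
(np.float64(0.45190622450077), np.float64(0.1074189135629969), 1753, array([0.0168, 0.0177, 0.0227, 0.0275]), np.float64(0.06080653985503626))
nose [0.62291474 0.01828346 0.08223518] 125
nose 0 0
nose 0 0
now [0.4526 0.0988 0.2376] 96.0 t 13.8 tilt [-0. -0. -1.]
 -> (np.float64(0.45190622450077), np.float64(0.1074189135629969), 0.13, 97)
   T [0.08, 0.002, 1.0] tw -0.02
   T [0.006, -0.0, 0.076] tw -0.001
 -> (np.float64(0.45190622450077), np.float64(0.1074189135629969), 0.028, 97)
   T [0.0, -0.0, 1.0] tw -0.0
   T [0.0, -0.0, 0.02] tw -0.0
```

Emit:
{"op": "jog_arm", "data": {
  "steps": [
    {"jaw":85,"translation":[0.09,0,0.4],"twist":-0.02},
    {"jaw":85,"translation":[0.09,0,0.8],"twist":-0.02},
    {"jaw":85,"translation":[0.09,0,1],"twist":-0.02},
    {"jaw":85,"translation":[0.09,0,1],"twist":-0.02},
    {"jaw":85,"translation":[0.09,0,1],"twist":-0.02}
  ]
}}

```text
t: 14.3
tool_pos: [0.4516, 0.1088, 0.1383]
orientation: [0.661, 0.75, -0.0, 0.0]
contact_force: [1.3, 0.9, 0.9]
grip_width: 0.0851
grasp_force: 0.0
```

Emit:
{"op": "jog_arm", "data": {
  "steps": [
    {"jaw":85,"translation":[0,0,0.3],"twist":0},
    {"jaw":85,"translation":[0,0,0.6],"twist":0},
    {"jaw":85,"translation":[0,0,0.9],"twist":0},
    {"jaw":85,"translation":[0,0,1],"twist":0},
    {"jaw":85,"translation":[0,0,1],"twist":0}
  ]
}}

```text
t: 14.8
tool_pos: [0.4514, 0.1092, 0.0381]
orientation: [0.661, 0.751, -0.0, 0.0]
contact_force: [-0.8, -0.0, -0.5]
grip_width: 0.0848
grasp_force: 0.0
```

Emit:
{"op": "jog_arm", "data": {
  "steps": [
    {"jaw":85,"translation":[0,0,0.09],"twist":0},
    {"jaw":40,"translation":[0,0,0.09],"twist":0},
    {"jaw":40,"translation":[0,0,0.09],"twist":0},
    {"jaw":40,"translation":[0,0,0.09],"twist":0},
    {"jaw":40,"translation":[0,0,0.09],"twist":0}
  ]
}}

```text
t: 15.3
tool_pos: [0.4522, 0.1096, 0.0303]
orientation: [0.66, 0.751, 0.001, 0.001]
contact_force: [-1.8, -1.7, 12.6]
grip_width: 0.0513
grasp_force: 60.1
```

Emit:
{"op": "jog_arm", "data": {
  "steps": [
    {"jaw":40,"translation":[0,0,0],"twist":0},
    {"jaw":40,"translation":[0,0,-0.3],"twist":0},
    {"jaw":40,"translation":[0,0,-0.7],"twist":0},
    {"jaw":40,"translation":[0,0,-1],"twist":0},
    {"jaw":40,"translation":[0,0,-1],"twist":0}
  ]
}}

```text
t: 15.8
tool_pos: [0.454, 0.1102, 0.1328]
orientation: [0.66, 0.751, 0.003, 0.002]
contact_force: [0.8, -0.0, -0.3]
grip_width: 0.0507
grasp_force: 62.3
```

Run:
```python
from plan import *
go((.623,.017,.165,97))
```

```text
now [0.454  0.1102 0.1328] 97.4 t 15.8 tilt [ 0.008  0.001 -1.   ]
 -> (0.623, 0.017, 0.165, 97)
   T [-0.733, 1.0, -0.207] tw 0.005
   T [-0.406, 0.558, -0.115] tw 0.003
```

Emit:
{"op": "jog_arm", "data": {
  "steps": [
    {"jaw":40,"translation":[-0.2,0.3,-0.25],"twist":0},
    {"jaw":40,"translation":[-0.5,0.7,-0.25],"twist":0},
    {"jaw":40,"translation":[-0.72,1.0,-0.25],"twist":0},
    {"jaw":40,"translation":[-0.72,1.0,-0.25],"twist":0},
    {"jaw":40,"translation":[-0.72,1.0,-0.25],"twist":0}
  ]
}}

```text
t: 16.3
tool_pos: [0.5591, 0.0505, 0.153]
orientation: [0.661, 0.751, -0.0, -0.001]
contact_force: [-0.8, 0.6, -0.8]
grip_width: 0.0505
grasp_force: 62.6
```

Emit:
{"op": "jog_arm", "data": {
  "steps": [
    {"jaw":40,"translation":[-0.2,0.3,0],"twist":0},
    {"jaw":40,"translation":[-0.4,0.55,0],"twist":0},
    {"jaw":40,"translation":[-0.4,0.55,0],"twist":0},
    {"jaw":40,"translation":[-0.4,0.55,0],"twist":0},
    {"jaw":40,"translation":[-0.4,0.55,0],"twist":0}
  ]
}}

```text
t: 16.8
tool_pos: [0.6176, 0.0199, 0.1537]
orientation: [0.659, 0.752, -0.0, -0.001]
contact_force: [0.7, 0.7, -0.2]
grip_width: 0.0505
grasp_force: 62.6
```

Run:
```python
from meas import *; from plan import *
p,psi,s=pose(); c,P,T,K=wsnap(); Q=P[np.isfinite(P[...,0])]
save(c,"w3.png")
print("held tube",tube(Q,p[0],p[1]-.002,p[2]+.031))
for x,y in [(.623,.016),(.636,-.082),(.649,-.18)]:
    q=near(Q,x,y,.03,.08,.09);print("nose",q.mean(0) if len(q) else 0,len(q))
go((.623,.019,.1,97))
```

```text
held tube (np.float64(0.6169007136067116), np.float64(0.020473811140206393), 8850, array([0.0163, 0.0179, 0.0227, 0.0291]), np.float64(0.1840316287975774))
nose 0 0
nose [ 0.63682482 -0.08283682  0.08262968] 140
nose 0 0
now [0.6177 0.0198 0.1538] 97.5 t 16.85 tilt [-0.001  0.    -1.   ]
 -> (0.623, 0.019, 0.1, 97)
   T [-0.015, 0.051, 0.538] tw 0.011
```

View pics/w3.png

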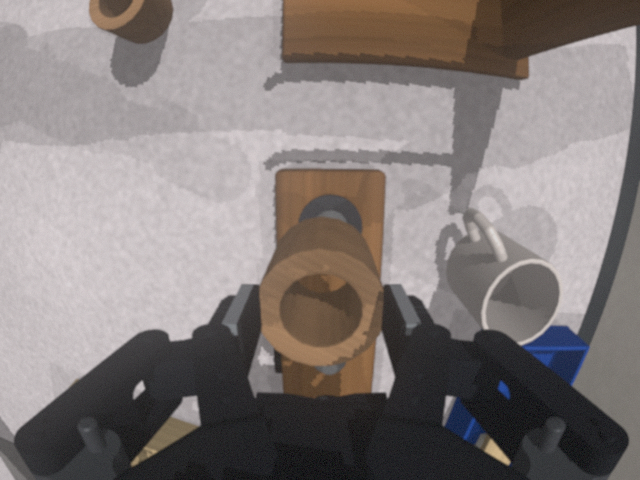

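Emit:
{"op": "jog_arm", "data": {
  "steps": [
    {"jaw":40,"translation":[-0.04,0.06,0.1],"twist":0.01},
    {"jaw":40,"translation":[-0.04,0.06,0.2],"twist":0.01},
    {"jaw":40,"translation":[-0.04,0.06,0.3],"twist":0.01},
    {"jaw":40,"translation":[-0.04,0.06,0.4],"twist":0.01},
    {"jaw":40,"translation":[-0.04,0.06,0.5],"twist":0.01}
  ]
}}

```text
t: 17.35
tool_pos: [0.6252, 0.0151, 0.1026]
orientation: [0.663, 0.749, -0.0, -0.0]
contact_force: [0.4, -0.5, -1.4]
grip_width: 0.0506
grasp_force: 62.6
```

Emit:
{"op": "jog_arm", "data": {
  "steps": [
    {"jaw":40,"translation":[0.01,-0.02,0.08],"twist":0},
    {"jaw":40,"translation":[0.01,-0.02,0.16],"twist":0},
    {"jaw":40,"translation":[0.01,-0.02,0.24],"twist":0},
    {"jaw":40,"translation":[0.01,-0.02,0.32],"twist":0},
    {"jaw":40,"translation":[0.01,-0.02,0.38],"twist":0}
  ]
}}

```text
t: 17.85
tool_pos: [0.6235, 0.0159, 0.0652]
orientation: [0.663, 0.749, 0.0, -0.0]
contact_force: [0.8, 0.1, 0.0]
grip_width: 0.0513
grasp_force: 62.6
```

Emit:
{"op": "jog_arm", "data": {
  "steps": [
    {"jaw":40,"translation":[0,0,0.03],"twist":0},
    {"jaw":40,"translation":[0,0,0.04],"twist":0},
    {"jaw":80,"translation":[0,0,0.04],"twist":0},
    {"jaw":80,"translation":[0,0,0.04],"twist":0},
    {"jaw":80,"translation":[0,0,0.04],"twist":0}
  ]
}}

```text
t: 18.35
tool_pos: [0.6237, 0.0155, 0.0622]
orientation: [0.663, 0.748, 0.0, 0.0]
contact_force: [-0.3, -0.4, -0.9]
grip_width: 0.0797
grasp_force: 0.0
```

Emit:
{"op": "jog_arm", "data": {
  "steps": [
    {"jaw":85,"translation":[0,0,-0.2],"twist":0},
    {"jaw":85,"translation":[0,0,-0.6],"twist":0},
    {"jaw":85,"translation":[0,0,-1],"twist":0},
    {"jaw":85,"translation":[0,0,-1],"twist":0},
    {"jaw":85,"translation":[0,0,-1],"twist":0}
  ]
}}

```text
t: 18.85
tool_pos: [0.6242, 0.0156, 0.1629]
orientation: [0.663, 0.748, 0.001, 0.001]
contact_force: [-0.6, 0.3, -0.7]
grip_width: 0.085
grasp_force: 0.0
```

Run:
```python
from meas import *; from plan import *
c,P,T,K=wsnap(); Q=P[np.isfinite(P[...,0])]
print("on spindle",tube(Q,.623,.017,.09))
for a in((.437,.289),(.431,.188)): print(tube(Q,*a))
for x,y in [(.636,-.082),(.649,-.18)]:
    q=near(Q,x,y,.03,.08,.09);print("nose",q.mean(0) if len(q) else 0,len(q))
go((.431,.189,.2,97))
```

```text
on spindle (np.float64(0.6240109593751718), np.float64(0.01147551046980636), 3521, array([0.0116, 0.0155, 0.0226, 0.0303]), np.float64(0.09076268603876819))
None
(np.float64(0.43166301763735293), np.float64(0.18678985068650494), 1052, array([0.0161, 0.0171, 0.0228, 0.0269]), np.float64(0.060760186918847936))
nose [ 0.63612089 -0.08078383  0.08236907] 255
nose 0 0
now [0.6232 0.0154 0.1616] 96.9 t 18.9 tilt [-0.    -0.001 -1.   ]
 -> (0.431, 0.189, 0.2, 97)
   T [1.0, -0.869, -0.196] tw -0.001
   T [0.956, -0.829, -0.188] tw -0.001
```

Emit:
{"op": "jog_arm", "data": {
  "steps": [
    {"jaw":85,"translation":[1.0,-0.87,-0.2],"twist":0},
    {"jaw":85,"translation":[1.0,-0.87,-0.2],"twist":0},
    {"jaw":85,"translation":[1.0,-0.87,-0.2],"twist":0},
    {"jaw":85,"translation":[1.0,-0.87,-0.2],"twist":0},
    {"jaw":85,"translation":[1.0,-0.87,-0.2],"twist":0}
  ]
}}

```text
t: 19.4
tool_pos: [0.5244, 0.1043, 0.181]
orientation: [0.663, 0.749, -0.001, -0.0]
contact_force: [0.7, -1.2, -0.5]
grip_width: 0.0852
grasp_force: 0.0
```

Emit:
{"op": "jog_arm", "data": {
  "steps": [
    {"jaw":85,"translation":[0.96,-0.83,0.3],"twist":0},
    {"jaw":85,"translation":[0.96,-0.83,0.3],"twist":0},
    {"jaw":85,"translation":[0.96,-0.83,0.3],"twist":0},
    {"jaw":85,"translation":[0.96,-0.83,0.3],"twist":0},
    {"jaw":85,"translation":[0.96,-0.83,0.3],"twist":0}
  ]
}}

```text
t: 19.9
tool_pos: [0.4317, 0.1889, 0.1512]
orientation: [0.663, 0.748, -0.001, -0.0]
contact_force: [-0.2, -1.4, 0.1]
grip_width: 0.0853
grasp_force: 0.0
```

Run:
```python
from meas import *; from plan import *
c,P,T,K=wsnap(); Q=P[np.isfinite(P[...,0])]
for a in((.437,.289),(.431,.188)): t=tube(Q,*a);print(t)
go((*t[:2],.1,97),(*t[:2],.029,97))
```

```text
(np.float64(0.43695528178812165), np.float64(0.2899738340236669), 3185, array([0.0169, 0.0177, 0.0226, 0.0274]), np.float64(0.06074786672400828))
(np.float64(0.4310497768145446), np.float64(0.1888695324264884), 2976, array([0.017 , 0.0177, 0.0227, 0.0275]), np.float64(0.060780062258304735))
now [0.4324 0.1885 0.1514] 96.8 t 19.95 tilt [-0.    -0.001 -1.   ]
 -> (np.float64(0.4310497768145446), np.float64(0.1888695324264884), 0.1, 97)
   T [0.005, -0.013, 0.514] tw -0.004
 -> (np.float64(0.4310497768145446), np.float64(0.1888695324264884), 0.029, 97)
   T [0.0, -0.0, 0.71] tw -0.0
```

Emit:
{"op": "jog_arm", "data": {
  "steps": [
    {"jaw":85,"translation":[0,-0.01,0.3],"twist":0},
    {"jaw":85,"translation":[0,-0.01,0.6],"twist":0},
    {"jaw":85,"translation":[0,-0.01,0.9],"twist":0},
    {"jaw":85,"translation":[0,-0.01,1],"twist":0},
    {"jaw":85,"translation":[0,-0.01,1],"twist":0}
  ]
}}

```text
t: 20.45
tool_pos: [0.4302, 0.1884, 0.0508]
orientation: [0.664, 0.748, -0.001, -0.0]
contact_force: [0.5, 0.8, 0.5]
grip_width: 0.0852
grasp_force: 0.0
```

Emit:
{"op": "jog_arm", "data": {
  "steps": [
    {"jaw":85,"translation":[0,0,0.22],"twist":0},
    {"jaw":40,"translation":[0,0,0.22],"twist":0},
    {"jaw":40,"translation":[0,0,0.22],"twist":0},
    {"jaw":40,"translation":[0,0,0.22],"twist":0},
    {"jaw":40,"translation":[0,0,0.22],"twist":0}
  ]
}}

```text
t: 20.95
tool_pos: [0.4327, 0.1922, 0.0338]
orientation: [0.663, 0.749, 0.003, 0.001]
contact_force: [-6.2, -1.3, 30.4]
grip_width: 0.0403
grasp_force: 17.9
```

Emit:
{"op": "jog_arm", "data": {
  "steps": [
    {"jaw":40,"translation":[0,0,0],"twist":0},
    {"jaw":40,"translation":[0,0,-0.3],"twist":0},
    {"jaw":40,"translation":[0,0,-0.7],"twist":0},
    {"jaw":40,"translation":[0,0,-1],"twist":0},
    {"jaw":40,"translation":[0,0,-1],"twist":0}
  ]
}}

```text
t: 21.45
tool_pos: [0.4332, 0.1913, 0.1348]
orientation: [0.663, 0.748, 0.004, 0.002]
contact_force: [0.6, -0.5, 0.4]
grip_width: 0.04
grasp_force: 0.0
```

Run:
```python
from plan import *
go((.636,-.081,.165,97))
```

```text
now [0.4332 0.1913 0.1348] 96.9 t 21.45 tilt [ 0.008  0.003 -1.   ]
 -> (0.636, -0.081, 0.165, 97)
   T [-1.0, 0.572, -0.103] tw -0.001
   T [-1.0, 0.571, -0.102] tw -0.0
   T [-0.948, 0.541, -0.097] tw -0.001
```

The grasp missed (jaws went to 40 mm, no grip force). I'll open and look.

Emit:
{"op": "jog_arm", "data": {
  "steps": [
    {"jaw":85,"translation":[0,0,-0.4],"twist":0},
    {"jaw":85,"translation":[0,0,-0.4],"twist":0},
    {"jaw":85,"translation":[0,0,-0.4],"twist":0},
    {"jaw":85,"translation":[0,0,-0.4],"twist":0},
    {"jaw":85,"translation":[0,0,-0.4],"twist":0}
  ]
}}

```text
t: 21.95
tool_pos: [0.4294, 0.1893, 0.169]
orientation: [0.663, 0.749, -0.001, -0.0]
contact_force: [-0.3, 0.3, 0.1]
grip_width: 0.0848
grasp_force: 0.0
```

Run:
```python
from meas import *; from plan import *
c,P,T,K=wsnap(); Q=P[np.isfinite(P[...,0])]
for a in((.437,.289),(.431,.188)): t=tube(Q,*a);print(t)
save(c,"w4.png"); go((*t[:2],.1,97)) if t else 0
```

```text
(np.float64(0.43689924165250843), np.float64(0.2900730286777712), 2806, array([0.017 , 0.0178, 0.0226, 0.0274]), np.float64(0.06069033910811775))
(np.float64(0.43058934320497316), np.float64(0.1889771712671645), 2630, array([0.0169, 0.0177, 0.0227, 0.0277]), np.float64(0.06076270813308832))
now [0.4295 0.1894 0.169 ] 96.9 t 22.0 tilt [-0.002 -0.001 -1.   ]
 -> (np.float64(0.43058934320497316), np.float64(0.1889771712671645), 0.1, 97)
   T [-0.006, 0.011, 0.69] tw -0.001
```

View pics/w4.png

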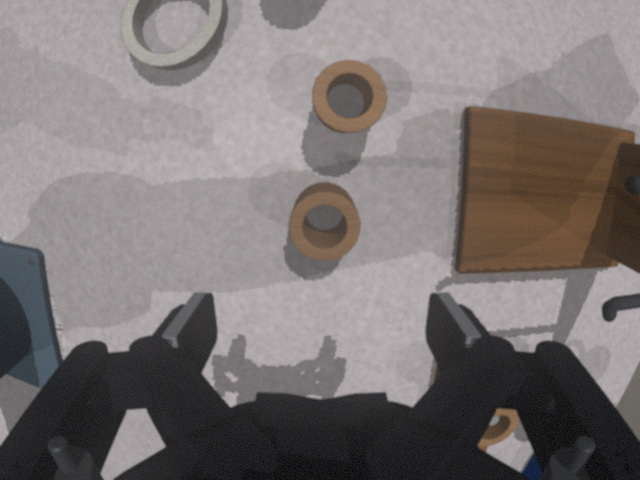

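Tube still stands at (325,222), so the pads had only caught the rim. I'll grasp deeper.

Emit:
{"op": "jog_arm", "data": {
  "steps": [
    {"jaw":85,"translation":[0,0.01,0.3],"twist":0},
    {"jaw":85,"translation":[0,0.01,0.6],"twist":0},
    {"jaw":85,"translation":[0,0.01,0.9],"twist":0},
    {"jaw":85,"translation":[0,0.01,1],"twist":0},
    {"jaw":85,"translation":[0,0.01,1],"twist":0}
  ]
}}

```text
t: 22.5
tool_pos: [0.4298, 0.1895, 0.0686]
orientation: [0.663, 0.749, -0.001, -0.001]
contact_force: [-0.2, 0.6, 0.1]
grip_width: 0.0852
grasp_force: 0.0
```

Emit:
{"op": "jog_arm", "data": {
  "steps": [
    {"jaw":85,"translation":[0,0,0.3],"twist":0},
    {"jaw":85,"translation":[0,0,0.55],"twist":0},
    {"jaw":85,"translation":[0,0,0.55],"twist":0},
    {"jaw":85,"translation":[0,0,0.55],"twist":0},
    {"jaw":45,"translation":[0,0,0.55],"twist":0}
  ]
}}

```text
t: 23.0
tool_pos: [0.4323, 0.1905, 0.0165]
orientation: [0.663, 0.749, 0.001, 0.001]
contact_force: [-0.3, 0.6, 0.0]
grip_width: 0.073
grasp_force: 0.0
```

Emit:
{"op": "jog_arm", "data": {
  "steps": [
    {"jaw":45,"translation":[0,0,0],"twist":0},
    {"jaw":45,"translation":[0,0,0],"twist":0},
    {"jaw":45,"translation":[0,0,0],"twist":0},
    {"jaw":45,"translation":[0,0,0],"twist":0},
    {"jaw":45,"translation":[0,0,0],"twist":0}
  ]
}}

```text
t: 23.5
tool_pos: [0.4322, 0.1902, 0.0168]
orientation: [0.663, 0.749, 0.001, 0.001]
contact_force: [-2.2, -2.3, 15.0]
grip_width: 0.0541
grasp_force: 60.1
```

Emit:
{"op": "jog_arm", "data": {
  "steps": [
    {"jaw":45,"translation":[0,0,-0.1],"twist":0},
    {"jaw":45,"translation":[0,0,-0.4],"twist":0},
    {"jaw":45,"translation":[0,0,-0.8],"twist":0},
    {"jaw":45,"translation":[0,0,-1],"twist":0},
    {"jaw":45,"translation":[0,0,-1],"twist":0}
  ]
}}

```text
t: 24.0
tool_pos: [0.4333, 0.1908, 0.1182]
orientation: [0.663, 0.748, 0.003, 0.001]
contact_force: [0.2, 0.1, -1.1]
grip_width: 0.0536
grasp_force: 63.4
```

Emit:
{"op": "jog_arm", "data": {
  "steps": [
    {"jaw":45,"translation":[-0.3,0.17,-0.2],"twist":0},
    {"jaw":45,"translation":[-0.65,0.37,-0.45],"twist":0},
    {"jaw":45,"translation":[-1.0,0.57,-0.45],"twist":0},
    {"jaw":45,"translation":[-1.0,0.57,-0.45],"twist":0},
    {"jaw":45,"translation":[-1.0,0.57,-0.45],"twist":0}
  ]
}}

```text
t: 24.5
tool_pos: [0.4994, 0.0964, 0.1592]
orientation: [0.664, 0.748, -0.001, -0.0]
contact_force: [-0.6, 1.1, -0.3]
grip_width: 0.0537
grasp_force: 63.4
```

Emit:
{"op": "jog_arm", "data": {
  "steps": [
    {"jaw":45,"translation":[-0.3,0.17,0],"twist":0},
    {"jaw":45,"translation":[-0.65,0.37,0],"twist":0},
    {"jaw":45,"translation":[-1.0,0.57,0],"twist":0},
    {"jaw":45,"translation":[-1.0,0.57,0],"twist":0},
    {"jaw":45,"translation":[-1.0,0.57,0],"twist":0}
  ]
}}

```text
t: 25.0
tool_pos: [0.5676, 0.0059, 0.159]
orientation: [0.663, 0.749, -0.0, -0.001]
contact_force: [-0.1, 0.5, -0.1]
grip_width: 0.0536
grasp_force: 63.4
```

Run:
```python
from plan import *
go((.636,-.08,.15,97))
```

```text
now [0.5676 0.0059 0.159 ] 96.9 t 25.0 tilt [-0.002  0.001 -1.   ]
 -> (0.636, -0.08, 0.15, 97)
   T [-0.935, 0.576, 0.09] tw -0.001
```

Emit:
{"op": "jog_arm", "data": {
  "steps": [
    {"jaw":45,"translation":[-0.3,0.17,0],"twist":0},
    {"jaw":45,"translation":[-0.65,0.37,0],"twist":0},
    {"jaw":45,"translation":[-0.94,0.58,0],"twist":0},
    {"jaw":45,"translation":[-0.94,0.58,0],"twist":0},
    {"jaw":45,"translation":[-0.94,0.58,0],"twist":0}
  ]
}}

```text
t: 25.5
tool_pos: [0.6366, -0.079, 0.1593]
orientation: [0.662, 0.749, 0.0, -0.001]
contact_force: [-0.5, 0.2, 0.1]
grip_width: 0.0535
grasp_force: 63.4
```

```bash
cat > held.py <<'E'
from meas import *; from plan import *
import sys
sx,sy=map(float,sys.argv[1:3]); dz=float(sys.argv[3]); zd=float(sys.argv[4])
p,psi,s=pose(); c,P,T,K=wsnap(); Q=P[np.isfinite(P[...,0])]
t=tube(Q,p[0],p[1],p[2]+dz); print("held",t)
q=near(Q,sx+.012,sy-.098,.03,.08,.09);print("next nose",q.mean(0) if len(q) else 0,len(q))
go((p[0]+sx-t[0],p[1]+sy-t[1],zd,97.))
E
python3 held.py .636 -.081 .043 .09
```

```text
held (np.float64(0.6355413599786182), np.float64(-0.07650442665719943), 11415, array([0.0158, 0.0178, 0.0229, 0.0311]), np.float64(0.20301937678033866))
next nose 0 0
now [ 0.6363 -0.0781  0.1595] 97.1 t 25.55 tilt [-0.001  0.002 -1.   ]
 -> (np.float64(0.6370195097384272), np.float64(-0.08349028476935168), 0.09, 97.0)
   T [-0.054, 0.001, 0.695] tw 0.003
```

Emit:
{"op": "jog_arm", "data": {
  "steps": [
    {"jaw":45,"translation":[-0.03,0,0.14],"twist":0},
    {"jaw":45,"translation":[-0.03,0,0.28],"twist":0},
    {"jaw":45,"translation":[-0.03,0,0.42],"twist":0},
    {"jaw":45,"translation":[-0.03,0,0.56],"twist":0},
    {"jaw":45,"translation":[-0.03,0,0.69],"twist":0}
  ]
}}

```text
t: 26.05
tool_pos: [0.6371, -0.084, 0.0891]
orientation: [0.663, 0.749, -0.0, -0.001]
contact_force: [-0.4, -0.4, -0.1]
grip_width: 0.0536
grasp_force: 63.5
```

Emit:
{"op": "jog_arm", "data": {
  "steps": [
    {"jaw":45,"translation":[0.02,-0.01,0.08],"twist":0},
    {"jaw":45,"translation":[0.02,-0.01,0.16],"twist":0},
    {"jaw":45,"translation":[0.02,-0.01,0.24],"twist":0},
    {"jaw":45,"translation":[0.02,-0.01,0.32],"twist":0},
    {"jaw":45,"translation":[0.02,-0.01,0.39],"twist":0}
  ]
}}

```text
t: 26.55
tool_pos: [0.6366, -0.0825, 0.0514]
orientation: [0.663, 0.748, 0.0, 0.0]
contact_force: [1.4, 0.1, -0.7]
grip_width: 0.0539
grasp_force: 63.5
```

Emit:
{"op": "jog_arm", "data": {
  "steps": [
    {"jaw":45,"translation":[0,0,0.03],"twist":0},
    {"jaw":45,"translation":[0,0,0.04],"twist":0},
    {"jaw":80,"translation":[0,0,0.04],"twist":0},
    {"jaw":80,"translation":[0,0,0.04],"twist":0},
    {"jaw":80,"translation":[0,0,0.04],"twist":0}
  ]
}}

```text
t: 27.05
tool_pos: [0.6368, -0.0824, 0.0483]
orientation: [0.663, 0.749, 0.0, 0.0]
contact_force: [-0.2, -0.8, 0.6]
grip_width: 0.0797
grasp_force: 0.0
```

Emit:
{"op": "jog_arm", "data": {
  "steps": [
    {"jaw":85,"translation":[0,0,-0.2],"twist":0},
    {"jaw":85,"translation":[0,0,-0.6],"twist":0},
    {"jaw":85,"translation":[0,0,-1],"twist":0},
    {"jaw":85,"translation":[0,0,-1],"twist":0},
    {"jaw":85,"translation":[0,0,-1],"twist":0}
  ]
}}

```text
t: 27.55
tool_pos: [0.6372, -0.0825, 0.1491]
orientation: [0.663, 0.748, 0.001, 0.001]
contact_force: [-0.1, -0.7, -0.4]
grip_width: 0.0848
grasp_force: 0.0
```

Run:
```python
from meas import *; from plan import *
c,P,T,K=wsnap(); Q=P[np.isfinite(P[...,0])]
print("on spindle",tube(Q,.623,.015,.09),tube(Q,.636,-.082,.09))
q=near(Q,.648,-.18,.03,.08,.09);print("nose",q.mean(0) if len(q) else 0,len(q))
C=cloud(); A=np.vstack([C[0][0],C[1][0]]); print("tube3",tube(A,.437,.29),"tote tube",tube(A,.474,-.326,.065))
go((.437,.29,.2,97))
```

```text
on spindle (np.float64(0.6242192225499678), np.float64(0.00978589485299797), 4283, array([0.0113, 0.0158, 0.0223, 0.0305]), np.float64(0.09076121991090308)) (np.float64(0.6318551191673993), np.float64(-0.08496352504451345), 3936, array([0.0105, 0.0157, 0.0225, 0.0303]), np.float64(0.09076210179891649))
nose [ 0.64855516 -0.17971322  0.08241988] 253
tube3 (np.float64(0.4390972373612803), np.float64(0.2907728220944701), 430, array([0.0146, 0.0171, 0.0234, 0.0301]), np.float64(0.05855236151320281)) tote tube (np.float64(0.4791551784708842), np.float64(-0.3245658947646652), 316, array([0.0092, 0.0121, 0.0213, 0.0308]), np.float64(0.06299672007444324))
now [ 0.6354 -0.0825  0.1465] 96.9 t 27.7 tilt [-0.003  0.    -1.   ]
 -> (0.437, 0.29, 0.2, 97)
   T [1.0, -0.386, -0.136] tw -0.0
   T [1.0, -0.386, -0.136] tw -0.001
   T [1.0, -0.385, -0.136] tw -0.0
   T [0.938, -0.361, -0.127] tw -0.001
```

Emit:
{"op": "jog_arm", "data": {
  "steps": [
    {"jaw":85,"translation":[1.0,-0.39,-0.14],"twist":0},
    {"jaw":85,"translation":[1.0,-0.39,-0.14],"twist":0},
    {"jaw":85,"translation":[1.0,-0.39,-0.14],"twist":0},
    {"jaw":85,"translation":[1.0,-0.39,-0.14],"twist":0},
    {"jaw":85,"translation":[1.0,-0.39,-0.14],"twist":0}
  ]
}}

```text
t: 28.2
tool_pos: [0.5858, 0.0106, 0.1611]
orientation: [0.664, 0.748, -0.001, -0.0]
contact_force: [0.4, -0.2, 1.0]
grip_width: 0.085
grasp_force: 0.0
```

Emit:
{"op": "jog_arm", "data": {
  "steps": [
    {"jaw":85,"translation":[1.0,-0.39,-0.14],"twist":0},
    {"jaw":85,"translation":[1.0,-0.39,-0.14],"twist":0},
    {"jaw":85,"translation":[1.0,-0.39,-0.14],"twist":0},
    {"jaw":85,"translation":[1.0,-0.39,-0.14],"twist":0},
    {"jaw":85,"translation":[1.0,-0.39,-0.14],"twist":0}
  ]
}}

```text
t: 28.7
tool_pos: [0.536, 0.1042, 0.1753]
orientation: [0.664, 0.748, -0.001, 0.0]
contact_force: [0.1, -0.4, -1.6]
grip_width: 0.0847
grasp_force: 0.0
```

Emit:
{"op": "jog_arm", "data": {
  "steps": [
    {"jaw":85,"translation":[1.0,-0.38,0],"twist":0},
    {"jaw":85,"translation":[1.0,-0.38,0],"twist":0},
    {"jaw":85,"translation":[1.0,-0.38,0],"twist":0},
    {"jaw":85,"translation":[1.0,-0.38,0],"twist":0},
    {"jaw":85,"translation":[1.0,-0.38,0],"twist":0}
  ]
}}

```text
t: 29.2
tool_pos: [0.4867, 0.1987, 0.1754]
orientation: [0.664, 0.747, -0.001, 0.0]
contact_force: [0.2, -0.2, 0.2]
grip_width: 0.085
grasp_force: 0.0
```

Emit:
{"op": "jog_arm", "data": {
  "steps": [
    {"jaw":85,"translation":[0.9,-0.36,0],"twist":0},
    {"jaw":85,"translation":[0.9,-0.36,0],"twist":0},
    {"jaw":85,"translation":[0.9,-0.36,0.3],"twist":0},
    {"jaw":85,"translation":[0.9,-0.36,0.3],"twist":0},
    {"jaw":85,"translation":[0.9,-0.36,0.3],"twist":0}
  ]
}}

```text
t: 29.7
tool_pos: [0.4399, 0.2837, 0.1455]
orientation: [0.665, 0.747, -0.001, 0.0]
contact_force: [-0.3, -0.1, -0.3]
grip_width: 0.0851
grasp_force: 0.0
```

Run:
```python
from meas import *; from plan import *
c,P,T,K=wsnap(); Q=P[np.isfinite(P[...,0])]
t=tube(Q,.437,.289);print(t)
go((*t[:2],.1,97),(*t[:2],.016,97))
```

```text
(np.float64(0.4369115312720743), np.float64(0.29013113008090685), 3136, array([0.0168, 0.0176, 0.0227, 0.0276]), np.float64(0.06078160290587331))
now [0.4403 0.2843 0.1461] 96.7 t 29.75 tilt [ 0.    -0.001 -1.   ]
 -> (np.float64(0.4369115312720743), np.float64(0.29013113008090685), 0.1, 97)
   T [0.062, -0.027, 0.461] tw -0.007
 -> (np.float64(0.4369115312720743), np.float64(0.29013113008090685), 0.016, 97)
   T [0.0, -0.0, 0.84] tw 0.0
```

Emit:
{"op": "jog_arm", "data": {
  "steps": [
    {"jaw":85,"translation":[0.06,-0.03,0.2],"twist":-0.01},
    {"jaw":85,"translation":[0.06,-0.03,0.46],"twist":-0.01},
    {"jaw":85,"translation":[0.06,-0.03,0.75],"twist":-0.01},
    {"jaw":85,"translation":[0.06,-0.03,0.9],"twist":-0.01},
    {"jaw":85,"translation":[0.06,-0.03,0.9],"twist":-0.01}
  ]
}}

```text
t: 30.25
tool_pos: [0.4349, 0.2903, 0.0549]
orientation: [0.661, 0.75, -0.001, -0.0]
contact_force: [-0.5, 0.0, 0.4]
grip_width: 0.085
grasp_force: 0.0
```

Emit:
{"op": "jog_arm", "data": {
  "steps": [
    {"jaw":85,"translation":[0,0,0.3],"twist":0},
    {"jaw":85,"translation":[0,0,0.4],"twist":0},
    {"jaw":85,"translation":[0,0,0.4],"twist":0},
    {"jaw":45,"translation":[0,0,0.4],"twist":0},
    {"jaw":45,"translation":[0,0,0.4],"twist":0}
  ]
}}

```text
t: 30.75
tool_pos: [0.4357, 0.2926, 0.0172]
orientation: [0.66, 0.751, 0.001, 0.0]
contact_force: [0.7, 0.9, -0.2]
grip_width: 0.0588
grasp_force: 0.2
```

Emit:
{"op": "jog_arm", "data": {
  "steps": [
    {"jaw":45,"translation":[0,0,0],"twist":0},
    {"jaw":45,"translation":[0,0,0],"twist":0},
    {"jaw":45,"translation":[0,0,0],"twist":0},
    {"jaw":45,"translation":[0,0,0],"twist":0},
    {"jaw":45,"translation":[0,0,0],"twist":0}
  ]
}}

```text
t: 31.25
tool_pos: [0.4358, 0.2926, 0.0179]
orientation: [0.66, 0.751, 0.001, 0.001]
contact_force: [-1.9, -2.1, 12.8]
grip_width: 0.0544
grasp_force: 60.6
```

Emit:
{"op": "jog_arm", "data": {
  "steps": [
    {"jaw":45,"translation":[0,0,-0.1],"twist":0},
    {"jaw":45,"translation":[0,0,-0.4],"twist":0},
    {"jaw":45,"translation":[0,0,-0.8],"twist":0},
    {"jaw":45,"translation":[0,0,-1],"twist":0},
    {"jaw":45,"translation":[0,0,-1],"twist":0}
  ]
}}

```text
t: 31.75
tool_pos: [0.4368, 0.2937, 0.1196]
orientation: [0.66, 0.751, 0.003, 0.001]
contact_force: [-0.0, -0.3, -0.7]
grip_width: 0.0544
grasp_force: 63.3
```

Run:
```python
from plan import *
go((.6485,-.178,.17,97))
```

```text
now [0.4368 0.2937 0.1196] 97.4 t 31.75 tilt [ 0.005  0.003 -1.   ]
 -> (0.6485, -0.178, 0.17, 97)
   T [-1.0, 0.302, -0.102] tw 0.002
   T [-1.0, 0.304, -0.102] tw 0.002
   T [-1.0, 0.305, -0.102] tw 0.001
   T [-1.0, 0.306, -0.102] tw 0.002
   T [-0.945, 0.291, -0.096] tw 0.001
```

Emit:
{"op": "jog_arm", "data": {
  "steps": [
    {"jaw":45,"translation":[-0.4,0.05,-0.3],"twist":0},
    {"jaw":45,"translation":[-0.7,0.1,-0.5],"twist":0},
    {"jaw":45,"translation":[-1.0,0.2,-0.5],"twist":0},
    {"jaw":45,"translation":[-1.0,0.2,-0.5],"twist":0},
    {"jaw":45,"translation":[-1.0,0.2,-0.5],"twist":0}
  ]
}}

```text
t: 32.25
tool_pos: [0.4673, 0.1946, 0.1654]
orientation: [0.661, 0.751, -0.0, -0.0]
contact_force: [-0.6, 1.0, -0.2]
grip_width: 0.054
grasp_force: 63.6
```

Emit:
{"op": "jog_arm", "data": {
  "steps": [
    {"jaw":45,"translation":[-0.5,0.1,0],"twist":0},
    {"jaw":45,"translation":[-1.0,0.3,0],"twist":0},
    {"jaw":45,"translation":[-1.0,0.3,0],"twist":0},
    {"jaw":45,"translation":[-1.0,0.3,0],"twist":0},
    {"jaw":45,"translation":[-1.0,0.3,0],"twist":0}
  ]
}}

```text
t: 32.75
tool_pos: [0.5091, 0.1023, 0.1656]
orientation: [0.659, 0.752, 0.0, -0.001]
contact_force: [-0.6, 0.4, -1.0]
grip_width: 0.0543
grasp_force: 63.6
```

Emit:
{"op": "jog_arm", "data": {
  "steps": [
    {"jaw":45,"translation":[-0.5,0.15,0],"twist":0},
    {"jaw":45,"translation":[-1.0,0.3,0],"twist":0},
    {"jaw":45,"translation":[-1.0,0.3,0],"twist":0},
    {"jaw":45,"translation":[-1.0,0.3,0],"twist":0},
    {"jaw":45,"translation":[-1.0,0.3,0],"twist":0}
  ]
}}

```text
t: 33.25
tool_pos: [0.5519, 0.0077, 0.1659]
orientation: [0.659, 0.752, 0.0, -0.001]
contact_force: [0.1, 0.3, -0.7]
grip_width: 0.0541
grasp_force: 63.6
```

Emit:
{"op": "jog_arm", "data": {
  "steps": [
    {"jaw":45,"translation":[-0.5,0.15,0],"twist":0},
    {"jaw":45,"translation":[-1.0,0.3,0],"twist":0},
    {"jaw":45,"translation":[-1.0,0.3,0],"twist":0},
    {"jaw":45,"translation":[-1.0,0.3,0],"twist":0},
    {"jaw":45,"translation":[-1.0,0.3,0],"twist":0}
  ]
}}

```text
t: 33.75
tool_pos: [0.5948, -0.0871, 0.1659]
orientation: [0.659, 0.752, 0.0, -0.001]
contact_force: [0.4, -0.9, -0.7]
grip_width: 0.054
grasp_force: 63.6
```

Run:
```python
from plan import *
go((.6487,-.1785,.16,97))
```

```text
now [ 0.5948 -0.0871  0.1659] 97.6 t 33.75 tilt [-0.     0.002 -1.   ]
 -> (0.6487, -0.1785, 0.16, 97)
   T [-0.977, 0.414, 0.059] tw 0.013
```

Emit:
{"op": "jog_arm", "data": {
  "steps": [
    {"jaw":45,"translation":[-0.5,0.2,0],"twist":0.01},
    {"jaw":45,"translation":[-0.95,0.41,0],"twist":0.01},
    {"jaw":45,"translation":[-0.95,0.41,0],"twist":0.01},
    {"jaw":45,"translation":[-0.95,0.41,0],"twist":0.01},
    {"jaw":45,"translation":[-0.95,0.41,0],"twist":0.01}
  ]
}}

```text
t: 34.25
tool_pos: [0.6479, -0.1758, 0.166]
orientation: [0.662, 0.75, 0.001, -0.001]
contact_force: [-0.3, 0.1, -1.1]
grip_width: 0.0541
grasp_force: 63.6
```

```bash
python3 held.py .6487 -.181 .042 .09; python3 -c "
from plan import *
go((.6487,-.1785,.09,97))"
```

```text
held (np.float64(0.6469934038802806), np.float64(-0.1744797052526747), 11185, array([0.0156, 0.0177, 0.0229, 0.0316]), np.float64(0.20862649745774722))
next nose 0 0
now [ 0.6479 -0.1759  0.1661] 97.2 t 34.3 tilt [-0.     0.002 -1.   ]
 -> (np.float64(0.649634681897623), np.float64(-0.18235057165463614), 0.09, 97.0)
   T [-0.066, 0.009, 0.761] tw 0.004
now [ 0.6479 -0.1759  0.1661] 97.2 t 34.3 tilt [-0.     0.002 -1.   ]
 -> (0.6487, -0.1785, 0.09, 97)
   T [-0.026, 0.005, 0.761] tw 0.004
```

Emit:
{"op": "jog_arm", "data": {
  "steps": [
    {"jaw":45,"translation":[-0.02,0,0.15],"twist":0},
    {"jaw":45,"translation":[-0.02,0,0.3],"twist":0},
    {"jaw":45,"translation":[-0.02,0,0.45],"twist":0},
    {"jaw":45,"translation":[-0.02,0,0.6],"twist":0},
    {"jaw":45,"translation":[-0.02,0,0.75],"twist":0}
  ]
}}

```text
t: 34.8
tool_pos: [0.6479, -0.1814, 0.089]
orientation: [0.663, 0.749, -0.0, -0.001]
contact_force: [1.1, -0.1, -0.3]
grip_width: 0.0545
grasp_force: 63.6
```

Emit:
{"op": "jog_arm", "data": {
  "steps": [
    {"jaw":45,"translation":[0.02,0.01,0.08],"twist":0},
    {"jaw":45,"translation":[0.02,0.01,0.16],"twist":0},
    {"jaw":45,"translation":[0.02,0.01,0.24],"twist":0},
    {"jaw":45,"translation":[0.02,0.01,0.32],"twist":0},
    {"jaw":45,"translation":[0.02,0.01,0.38],"twist":0}
  ]
}}

```text
t: 35.3
tool_pos: [0.6491, -0.1795, 0.0523]
orientation: [0.663, 0.749, -0.0, 0.0]
contact_force: [-0.7, -0.6, -1.1]
grip_width: 0.0539
grasp_force: 63.6
```

Emit:
{"op": "jog_arm", "data": {
  "steps": [
    {"jaw":45,"translation":[0,0,0.03],"twist":0},
    {"jaw":45,"translation":[0,0,0.04],"twist":0},
    {"jaw":80,"translation":[0,0,0.04],"twist":0},
    {"jaw":80,"translation":[0,0,0.04],"twist":0},
    {"jaw":80,"translation":[0,0,0.04],"twist":0}
  ]
}}

```text
t: 35.8
tool_pos: [0.6495, -0.1794, 0.0493]
orientation: [0.663, 0.749, 0.0, 0.0]
contact_force: [0.1, 0.3, 0.1]
grip_width: 0.0805
grasp_force: 0.0
```

Emit:
{"op": "jog_arm", "data": {
  "steps": [
    {"jaw":85,"translation":[0,0,-0.2],"twist":0},
    {"jaw":85,"translation":[0,0,-0.6],"twist":0},
    {"jaw":85,"translation":[0,0,-1],"twist":0},
    {"jaw":85,"translation":[0,0,-1],"twist":0},
    {"jaw":85,"translation":[0,0,-1],"twist":0}
  ]
}}

```text
t: 36.3
tool_pos: [0.6499, -0.1796, 0.1503]
orientation: [0.663, 0.748, 0.001, 0.001]
contact_force: [-0.1, -0.0, -0.7]
grip_width: 0.0851
grasp_force: 0.0
```

Emit:
{"op": "jog_arm", "data": {
  "steps": [
    {"jaw":85,"translation":[0,-0.5,-1],"twist":0},
    {"jaw":85,"translation":[0,-1,-1],"twist":0},
    {"jaw":85,"translation":[0,-1,-1],"twist":0},
    {"jaw":85,"translation":[0,-1,-1],"twist":0},
    {"jaw":85,"translation":[0,-1,-1],"twist":0}
  ]
}}

```text
t: 36.8
tool_pos: [0.5492, -0.192, 0.2484]
orientation: [0.663, 0.748, -0.0, -0.0]
contact_force: [0.1, -0.5, 0.8]
grip_width: 0.0846
grasp_force: 0.0
```

Run:
```python
from meas import *; from plan import *
S=bot.snapshot("scene"); save(cv2.resize(S["color"][180:380,100:500],None,fx=2,fy=2,interpolation=cv2.INTER_CUBIC),"s5.png")
def rect(q): 
    (c,sz,a)=cv2.minAreaRect((q[:,:2]*1000).astype(np.float32)); return np.round(c,1),np.round(sz,1),round(a,2)
c,P,T,K=wsnap(); Q=P[np.isfinite(P[...,0])]; C=cloud()
for n,A in (("wrist",Q),("scene",C[0][0]),("side",C[1][0])):
    print(n,[ (len(q),np.median(q[:,2]).round(4)) for q in (near(A,x,y,.028,.06,.1) for x,y in((.6237,.0145),(.6365,-.083),(.649,-.181))) if len(q)])
    q=A[(A[:,0]>.25)&(A[:,0]<.58)&(A[:,1]>-.45)&(A[:,1]<-.17)]
    rim=q[(q[:,2]>.05)&(q[:,2]<.063)]; hd=q[(q[:,2]>.108)&(q[:,2]<.13)]
    if len(hd)>5: print(n,"rim",rect(rim),"handle",rect(hd),np.median(hd[:,:2],0),len(hd))
go((.418,-.315,.25,80.5))
```

```text
wrist [(1905, np.float64(0.0862)), (2655, np.float64(0.0901)), (2725, np.float64(0.0899))]
wrist rim (array([ 417.2, -314.9]), array([142.7, 201.7]), 80.68) handle (array([ 429. , -270.5]), array([30.2, 55.1]), 0.05) [ 0.4269251 -0.2595235] 963
scene [(286, np.float64(0.0856)), (300, np.float64(0.0851)), (307, np.float64(0.0853))]
scene rim (array([ 421.8, -313.9]), array([144. , 208.5]), 81.18) handle (array([ 422.5, -313.2]), array([142.6,  33.2]), 80.68) [ 0.42359307 -0.31446979] 311
side [(263, np.float64(0.0847)), (211, np.float64(0.0843)), (198, np.float64(0.0841))]
side rim (array([ 417.5, -313.8]), array([150.2, 204.3]), 80.2) handle (array([ 416.7, -314.4]), array([145.7,  30.6]), 80.11) [ 0.41573982 -0.30692741] 196
now [ 0.55   -0.1907  0.2474] 97.0 t 37.0 tilt [-0.002  0.002 -1.   ]
 -> (0.418, -0.315, 0.25, 80.5)
   T [-0.734, -1.0, -0.018] tw 0.251
   T [-0.423, -0.386, -0.008] tw 0.115
```

View pics/s5.png

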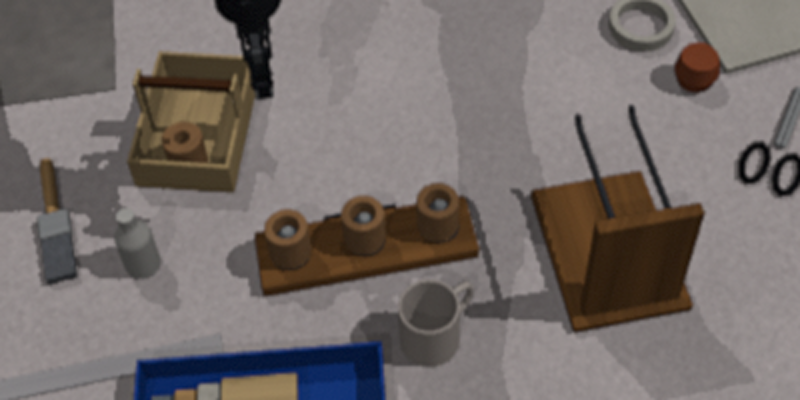

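Three tubes are seated at (288,235), (363,220) and (438,210), and the narrow one is in the tote at (183,140). On to the tote's handle.

Emit:
{"op": "jog_arm", "data": {
  "steps": [
    {"jaw":70,"translation":[-0.73,-1,0],"twist":0.25},
    {"jaw":70,"translation":[-0.73,-1,0],"twist":0.25},
    {"jaw":70,"translation":[-0.73,-1,0],"twist":0.25},
    {"jaw":70,"translation":[-0.73,-1,0],"twist":0.25},
    {"jaw":70,"translation":[-0.73,-1,0],"twist":0.25}
  ]
}}

```text
t: 37.5
tool_pos: [0.4599, -0.2754, 0.2483]
orientation: [0.733, 0.68, 0.0, -0.001]
contact_force: [0.3, -0.2, 0.5]
grip_width: 0.0704
grasp_force: 0.0
```

Emit:
{"op": "jog_arm", "data": {
  "steps": [
    {"jaw":70,"translation":[-0.42,-0.39,0],"twist":0.12},
    {"jaw":70,"translation":[-0.42,-0.39,0],"twist":0.12},
    {"jaw":70,"translation":[-0.42,-0.39,0],"twist":0.12},
    {"jaw":70,"translation":[-0.42,-0.39,0],"twist":0.12},
    {"jaw":70,"translation":[-0.42,-0.39,0],"twist":0.12}
  ]
}}

```text
t: 38.0
tool_pos: [0.419, -0.3132, 0.2489]
orientation: [0.763, 0.646, 0.001, -0.0]
contact_force: [0.5, 0.4, 0.0]
grip_width: 0.0702
grasp_force: 0.0
```

Run:
```python
from meas import *; from plan import *
def rect(q): 
    (c,sz,a)=cv2.minAreaRect((q[:,:2]*1000).astype(np.float32)); return np.round(c,1),np.round(sz,1),round(a,2)
c,P,T,K=wsnap(); Q=P[np.isfinite(P[...,0])]
q=Q[(Q[:,0]>.25)&(Q[:,0]<.58)&(Q[:,1]>-.45)&(Q[:,1]<-.17)]
hd=q[(q[:,2]>.105)&(q[:,2]<.13)];rim=q[(q[:,2]>.05)&(q[:,2]<.063)]
print(rect(hd),np.median(hd,0),len(hd),np.percentile(hd[:,2],95),rect(rim))
go((.418,-.315,.15,80.5),(.418,-.315,.092,80.5))
```

```text
(array([ 417.6, -314.7]), array([140.3,  29.7]), 80.79) [ 0.41813716 -0.31260932  0.11902194] 3110 0.1230956743588902 (array([ 417.5, -315. ]), array([141.1, 201.5]), 80.68)
now [ 0.4188 -0.3134  0.2489] 80.5 t 38.05 tilt [ 0.001  0.001 -1.   ]
 -> (0.418, -0.315, 0.15, 80.5)
   T [-0.017, -0.005, 0.989] tw -0.001
 -> (0.418, -0.315, 0.092, 80.5)
   T [-0.0, -0.0, 0.58] tw 0.0
```

Emit:
{"op": "jog_arm", "data": {
  "steps": [
    {"jaw":60,"translation":[-0.02,-0.01,0.4],"twist":0},
    {"jaw":60,"translation":[-0.02,-0.01,0.8],"twist":0},
    {"jaw":60,"translation":[-0.02,-0.01,1],"twist":0},
    {"jaw":60,"translation":[-0.02,-0.01,1],"twist":0},
    {"jaw":60,"translation":[-0.02,-0.01,1],"twist":0}
  ]
}}

```text
t: 38.55
tool_pos: [0.417, -0.3162, 0.1494]
orientation: [0.764, 0.645, 0.0, 0.0]
contact_force: [0.8, -0.3, 1.0]
grip_width: 0.0604
grasp_force: 0.0
```

Emit:
{"op": "jog_arm", "data": {
  "steps": [
    {"jaw":60,"translation":[0,0,0.3],"twist":0},
    {"jaw":60,"translation":[0,0,0.57],"twist":0},
    {"jaw":60,"translation":[0,0,0.57],"twist":0},
    {"jaw":30,"translation":[0,0,0.57],"twist":0},
    {"jaw":5,"translation":[0,0,0.57],"twist":0}
  ]
}}

```text
t: 39.05
tool_pos: [0.4176, -0.3175, 0.094]
orientation: [0.764, 0.645, 0.0, 0.002]
contact_force: [0.1, 0.4, -0.7]
grip_width: 0.0319
grasp_force: 0.0
```

Emit:
{"op": "jog_arm", "data": {
  "steps": [
    {"jaw":5,"translation":[0,0,0],"twist":0},
    {"jaw":5,"translation":[0,0,0],"twist":0},
    {"jaw":5,"translation":[0,0,0],"twist":0},
    {"jaw":5,"translation":[0,0,0],"twist":0},
    {"jaw":5,"translation":[0,0,0],"twist":0}
  ]
}}

```text
t: 39.55
tool_pos: [0.4177, -0.3177, 0.0939]
orientation: [0.764, 0.645, 0.0, 0.002]
contact_force: [-0.1, 0.4, 8.2]
grip_width: 0.0051
grasp_force: 4.3
```

Run:
```python
from meas import *
c,P,T,K=wsnap(); save(c,"w6.png"); print(bot.sense()["grasp_force"],bot.sense()["grip_width"])
```

```text
4.284520494620665 0.004908893701738242
```

View pics/w6.png

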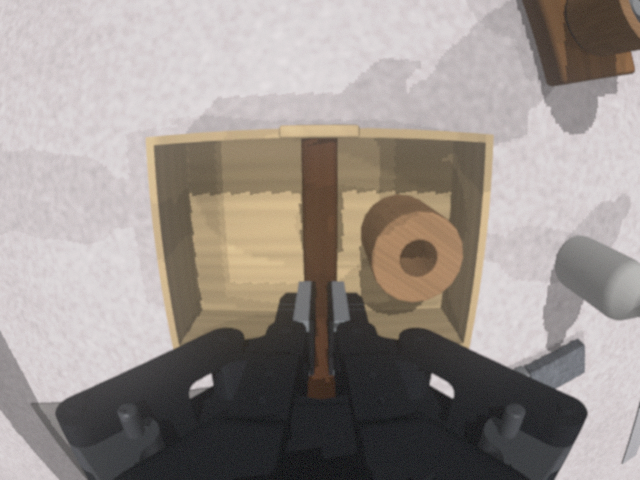

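Fingers straddle the handle at (320,300), but too shallow. I'll open, go about 11 mm deeper and close again.

Emit:
{"op": "jog_arm", "data": {
  "steps": [
    {"jaw":45,"translation":[0,0,0],"twist":0},
    {"jaw":45,"translation":[0,0,0],"twist":0},
    {"jaw":45,"translation":[0,0,0],"twist":0},
    {"jaw":45,"translation":[0.02,0,0.06],"twist":0},
    {"jaw":45,"translation":[0.02,0,0.12],"twist":0}
  ]
}}

```text
t: 40.1
tool_pos: [0.4162, -0.3144, 0.0794]
orientation: [0.764, 0.645, -0.0, -0.0]
contact_force: [-0.7, -0.3, -0.7]
grip_width: 0.0448
grasp_force: 0.0
```

Emit:
{"op": "jog_arm", "data": {
  "steps": [
    {"jaw":45,"translation":[0,0,0],"twist":0},
    {"jaw":0,"translation":[0,0,0],"twist":0},
    {"jaw":0,"translation":[0,0,0],"twist":0},
    {"jaw":0,"translation":[0,0,0],"twist":0},
    {"jaw":0,"translation":[0,0,0],"twist":0}
  ]
}}

```text
t: 40.6
tool_pos: [0.4169, -0.3149, 0.0802]
orientation: [0.764, 0.645, 0.0, 0.0]
contact_force: [0.7, -0.4, 1.9]
grip_width: 0.0123
grasp_force: 59.8
```

Emit:
{"op": "jog_arm", "data": {
  "steps": [
    {"jaw":0,"translation":[0,0,0],"twist":0},
    {"jaw":0,"translation":[0,0,0],"twist":0},
    {"jaw":0,"translation":[0,0,0],"twist":0},
    {"jaw":0,"translation":[0,0,0],"twist":0},
    {"jaw":0,"translation":[0,0,0],"twist":0}
  ]
}}

```text
t: 41.1
tool_pos: [0.4168, -0.3149, 0.0802]
orientation: [0.764, 0.645, 0.0, 0.0]
contact_force: [1.0, 1.0, 5.6]
grip_width: 0.012
grasp_force: 60.1
```

Emit:
{"op": "jog_arm", "data": {
  "steps": [
    {"jaw":0,"translation":[0,0,-0.1],"twist":0},
    {"jaw":0,"translation":[0,0,-0.25],"twist":0},
    {"jaw":0,"translation":[0,0,-0.45],"twist":0},
    {"jaw":0,"translation":[0,0,-0.7],"twist":0},
    {"jaw":0,"translation":[0,0,-0.9],"twist":0}
  ]
}}

```text
t: 41.6
tool_pos: [0.416, -0.3146, 0.1716]
orientation: [0.764, 0.645, -0.0, -0.0]
contact_force: [1.4, -0.1, -4.9]
grip_width: 0.0123
grasp_force: 59.0
```

Emit:
{"op": "jog_arm", "data": {
  "steps": [
    {"jaw":0,"translation":[0,0,-0.1],"twist":0},
    {"jaw":0,"translation":[0,0,-0.2],"twist":0},
    {"jaw":0,"translation":[0,0,-0.2],"twist":0},
    {"jaw":0,"translation":[0,0,-0.2],"twist":0},
    {"jaw":0,"translation":[0,0,-0.2],"twist":0}
  ]
}}

```text
t: 42.1
tool_pos: [0.4157, -0.3143, 0.1889]
orientation: [0.764, 0.645, -0.0, -0.001]
contact_force: [0.8, 0.2, -4.4]
grip_width: 0.0125
grasp_force: 59.0
```

```bash
cat > tilt.py <<'E'
from meas import *; from plan import *
def chk():
    """tote rim plane tilt from scene+side+wrist clouds, near TCP"""
    p,psi,s=pose(); a=np.radians(psi-90); ex=np.array([np.cos(a),np.sin(a)]); ey=np.array([-np.sin(a),np.cos(a)])
    print("F",s["contact_force"].round(1),"grip",s["grip_width"],s["grasp_force"])
    C=cloud(); W=wsnap()[1]; W=W[np.isfinite(W[...,0])]
    for n,A in(("scene",C[0][0]),("side",C[1][0]),("wrist",W)):
        l=np.c_[(A[:,:2]-p[:2])@ex,(A[:,:2]-p[:2])@ey,A[:,2]-p[2]]
        m=(abs(l[:,1])<.08)&(l[:,2]>-.06)&(l[:,2]<.0)
        for k in(-1,1):
            q=l[m&(abs(l[:,0]-k*.098)<.012)]
            if len(q)>10: print(n,"end",k,"rim top rel TCP",np.percentile(q[:,2],90).round(4),len(q))
E
python3 -c "
from tilt import *
chk(); go((.455,.215,.2,97))"
```

```text
F [ 0.8  0.2 -4.4] grip 0.012496072320781768 58.978115916252136
scene end -1 rim top rel TCP -0.0223 312
scene end 1 rim top rel TCP -0.0225 577
side end -1 rim top rel TCP -0.0207 331
side end 1 rim top rel TCP -0.0205 194
wrist end -1 rim top rel TCP -0.0185 6878
wrist end 1 rim top rel TCP -0.0193 6286
now [ 0.416  -0.3144  0.1892] 80.3 t 42.25 tilt [-0.001  0.001 -1.   ]
 -> (0.455, 0.215, 0.2, 97)
   T [1.0, -0.096, -0.02] tw -0.07
   T [1.0, -0.041, -0.02] tw -0.07
   T [1.0, 0.014, -0.021] tw -0.07
   T [1.0, 0.069, -0.02] tw -0.07
   T [1.0, 0.124, -0.021] tw -0.071
   T [0.288, 0.053, -0.006] tw -0.02
```

Emit:
{"op": "jog_arm", "data": {
  "steps": [
    {"jaw":0,"translation":[0.2,-0.02,0],"twist":-0.02},
    {"jaw":0,"translation":[0.45,-0.05,-0.03],"twist":-0.04},
    {"jaw":0,"translation":[0.7,-0.07,-0.05],"twist":-0.07},
    {"jaw":0,"translation":[0.9,-0.09,-0.1],"twist":-0.07},
    {"jaw":0,"translation":[1.0,-0.1,-0.1],"twist":-0.07}
  ]
}}

```text
t: 42.75
tool_pos: [0.4242, -0.2108, 0.2007]
orientation: [0.745, 0.667, 0.0, 0.0]
contact_force: [1.1, -0.1, -3.8]
grip_width: 0.0122
grasp_force: 59.0
```

Emit:
{"op": "jog_arm", "data": {
  "steps": [
    {"jaw":0,"translation":[0.2,0,0],"twist":-0.02},
    {"jaw":0,"translation":[0.4,-0.02,0],"twist":-0.04},
    {"jaw":0,"translation":[0.6,-0.03,0],"twist":-0.07},
    {"jaw":0,"translation":[0.8,-0.04,0],"twist":-0.07},
    {"jaw":0,"translation":[1.0,-0.04,0],"twist":-0.07}
  ]
}}

```text
t: 43.25
tool_pos: [0.4306, -0.1128, 0.1998]
orientation: [0.727, 0.686, -0.0, -0.0]
contact_force: [0.2, -0.2, -4.8]
grip_width: 0.012
grasp_force: 59.0
```

Emit:
{"op": "jog_arm", "data": {
  "steps": [
    {"jaw":0,"translation":[0.2,0,0],"twist":-0.02},
    {"jaw":0,"translation":[0.4,0.01,0],"twist":-0.04},
    {"jaw":0,"translation":[0.6,0.01,0],"twist":-0.07},
    {"jaw":0,"translation":[0.8,0.01,0],"twist":-0.07},
    {"jaw":0,"translation":[1.0,0.01,0],"twist":-0.07}
  ]
}}

```text
t: 43.75
tool_pos: [0.4375, -0.0131, 0.1998]
orientation: [0.708, 0.706, -0.0, -0.0]
contact_force: [1.2, -1.0, -4.3]
grip_width: 0.0123
grasp_force: 59.0
```

Emit:
{"op": "jog_arm", "data": {
  "steps": [
    {"jaw":0,"translation":[0.2,0.01,0],"twist":-0.02},
    {"jaw":0,"translation":[0.4,0.03,0],"twist":-0.04},
    {"jaw":0,"translation":[0.6,0.04,0],"twist":-0.07},
    {"jaw":0,"translation":[0.8,0.06,0],"twist":-0.07},
    {"jaw":0,"translation":[1.0,0.07,0],"twist":-0.07}
  ]
}}

```text
t: 44.25
tool_pos: [0.4448, 0.0868, 0.1998]
orientation: [0.689, 0.725, -0.0, -0.0]
contact_force: [0.5, 0.2, -4.2]
grip_width: 0.0123
grasp_force: 59.0
```

```bash
python3 -c "
from plan import *
go((.455,.215,.185,97))"
```

```text
now [0.4448 0.0868 0.1998] 93.0 t 44.25 tilt [-0.  0. -1.]
 -> (0.455, 0.215, 0.185, 97)
   T [1.0, 0.132, 0.116] tw -0.07
   T [0.273, 0.051, 0.032] tw -0.02
```

Emit:
{"op": "jog_arm", "data": {
  "steps": [
    {"jaw":0,"translation":[0.25,0,0],"twist":-0.02},
    {"jaw":0,"translation":[0.5,0,0],"twist":-0.05},
    {"jaw":0,"translation":[0.75,0.05,0.05],"twist":-0.07},
    {"jaw":0,"translation":[0.9,0.05,0.1],"twist":-0.09},
    {"jaw":0,"translation":[1.0,0.05,0.12],"twist":-0.09}
  ]
}}

```text
t: 44.75
tool_pos: [0.4441, 0.1873, 0.1874]
orientation: [0.662, 0.75, -0.0, -0.001]
contact_force: [0.4, -0.5, -4.3]
grip_width: 0.0123
grasp_force: 59.0
```

Emit:
{"op": "jog_arm", "data": {
  "steps": [
    {"jaw":0,"translation":[0.15,0,0.03],"twist":0},
    {"jaw":0,"translation":[0.28,0,0.04],"twist":0},
    {"jaw":0,"translation":[0.28,0,0.04],"twist":0},
    {"jaw":0,"translation":[0.28,0,0.04],"twist":0},
    {"jaw":0,"translation":[0.28,0,0.04],"twist":0}
  ]
}}

```text
t: 45.25
tool_pos: [0.4421, 0.2119, 0.1839]
orientation: [0.664, 0.748, -0.0, 0.0]
contact_force: [0.2, 0.9, -3.9]
grip_width: 0.0124
grasp_force: 59.0
```

```bash
cat > prong.py <<'E'
from tilt import *
p,psi,s=pose(); c,P,T,K=wsnap(); save(c,"w7.png"); W=P[np.isfinite(P[...,0])]; C=cloud()
for n,A in(("wrist",W),("scene",C[0][0]),("side",C[1][0])):
  q=A[(A[:,0]>.5)&(A[:,0]<.85)&(A[:,1]>.13)&(A[:,1]<.36)&(A[:,2]>.172)&(A[:,2]<.21)]
  for k in(.193,.123):
    m=q[(abs(q[:,1]-.123*q[:,0]-k)<.015)&(q[:,0]<.725)]
    if len(m)<10: print(n,"few",k); continue
    cc=np.polyfit(m[:,0],m[:,1],1); z=m[m[:,0]>.61][:,2]; tip=m[m[:,0]<m[:,0].min()+.012]
    print(n,len(m),"y at .6",np.polyval(cc,.6).round(4),"slope",cc[0].round(3),"xmin",m[:,0].min().round(4),"ztop",np.percentile(z,80).round(4) if len(z) else 0,"tip z",tip[:,2].max().round(4))
  b=A[(A[:,0]>.68)&(A[:,0]<.8)&(A[:,1]>.2)&(A[:,1]<.3)&(A[:,2]>.03)&(A[:,2]<.17)]
  if len(b)>50: print(n,"board s", np.percentile((b[:,:2]-[.743,.2503])@[.9925,.122],[5,50,95]).round(4),len(b))
E
python3 -c "
import prong; from tilt import *
chk(); go((.455,.215,.182,97),(.6165,.2348,.182,97))"
```

```text
wrist 883 y at .6 0.2678 slope 0.12 xmin 0.5716 ztop 0.1903 tip z 0.2019
wrist 1171 y at .6 0.1985 slope 0.122 xmin 0.5813 ztop 0.19 tip z 0.2014
wrist board s [0.0011 0.0023 0.0036] 3384
scene 200 y at .6 0.2663 slope 0.129 xmin 0.5763 ztop 0.1898 tip z 0.202
scene 180 y at .6 0.196 slope 0.125 xmin 0.5877 ztop 0.19 tip z 0.2025
scene board s [0.021  0.0236 0.0262] 1102
side 210 y at .6 0.269 slope 0.123 xmin 0.5724 ztop 0.1891 tip z 0.2012
side 175 y at .6 0.1985 slope 0.122 xmin 0.5819 ztop 0.1889 tip z 0.1996
side board s [0.0003 0.0025 0.0047] 967
F [ 0.2 -0.7 -4. ] grip 0.01232065197670601 58.9928537607193
scene end -1 rim top rel TCP -0.0217 310
scene end 1 rim top rel TCP -0.0209 547
side end -1 rim top rel TCP -0.0201 434
side end 1 rim top rel TCP -0.0206 386
wrist end -1 rim top rel TCP -0.0188 6856
wrist end 1 rim top rel TCP -0.0194 6280
now [0.442  0.2126 0.1839] 96.9 t 45.55 tilt [ 0. -0. -1.]
 -> (0.455, 0.215, 0.182, 97)
   T [0.008, 0.132, 0.019] tw -0.002
 -> (0.6165, 0.2348, 0.182, 97)
   T [0.0, 1.0, 0.0] tw -0.0
   T [0.001, 0.627, 0.0] tw -0.0
```

View pics/w7.png

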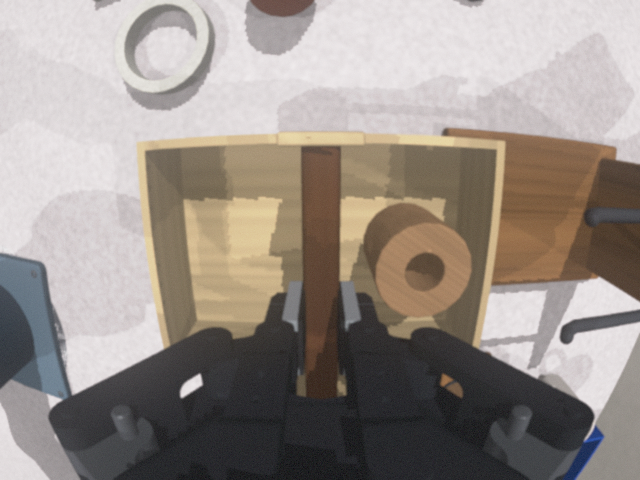

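Emit:
{"op": "jog_arm", "data": {
  "steps": [
    {"jaw":0,"translation":[0,0.2,0],"twist":0},
    {"jaw":0,"translation":[0,0.4,0],"twist":0},
    {"jaw":0,"translation":[0,0.6,0],"twist":0},
    {"jaw":0,"translation":[0.01,0.8,0],"twist":0},
    {"jaw":0,"translation":[0.01,0.95,0],"twist":0}
  ]
}}

```text
t: 46.05
tool_pos: [0.5374, 0.2253, 0.1837]
orientation: [0.663, 0.748, 0.0, -0.0]
contact_force: [-0.4, 0.6, -5.0]
grip_width: 0.0122
grasp_force: 59.0
```

```bash
python3 -c "
from plan import *
go((.62,.2355,.183,97))"
```

```text
now [0.5374 0.2253 0.1837] 96.9 t 46.05 tilt [ 0.  0. -1.]
 -> (0.62, 0.2355, 0.183, 97)
   T [0.003, 0.832, 0.007] tw -0.003
```

Emit:
{"op": "jog_arm", "data": {
  "steps": [
    {"jaw":0,"translation":[0,0.15,0],"twist":0},
    {"jaw":0,"translation":[0,0.3,0],"twist":0},
    {"jaw":0,"translation":[0,0.5,0],"twist":0},
    {"jaw":0,"translation":[0,0.7,0],"twist":0},
    {"jaw":0,"translation":[0,0.83,0],"twist":0}
  ]
}}

```text
t: 46.55
tool_pos: [0.6199, 0.2349, 0.1835]
orientation: [0.664, 0.748, -0.0, 0.0]
contact_force: [0.2, 0.5, -3.7]
grip_width: 0.0122
grasp_force: 59.0
```

```bash
python3 -c "
from tilt import *
chk(); go((.62,.2355,.168,97))"
```

```text
F [ 0.2  0.5 -3.7] grip 0.012236518635875082 59.01043474674225
scene end -1 rim top rel TCP -0.0209 334
scene end 1 rim top rel TCP -0.0172 154
side end -1 rim top rel TCP -0.0216 483
side end 1 rim top rel TCP -0.0199 359
wrist end -1 rim top rel TCP -0.0188 6845
wrist end 1 rim top rel TCP -0.0198 5379
now [0.6186 0.2351 0.1833] 96.9 t 46.7 tilt [-0.001 -0.    -1.   ]
 -> (0.62, 0.2355, 0.168, 97)
   T [0.002, 0.014, 0.153] tw -0.003
```

Emit:
{"op": "jog_arm", "data": {
  "steps": [
    {"jaw":0,"translation":[0,0.01,0.05],"twist":0},
    {"jaw":0,"translation":[0,0.01,0.1],"twist":0},
    {"jaw":0,"translation":[0,0.01,0.14],"twist":0},
    {"jaw":0,"translation":[0,0.01,0.17],"twist":0},
    {"jaw":0,"translation":[0,0.01,0.19],"twist":0}
  ]
}}

```text
t: 47.2
tool_pos: [0.6191, 0.2354, 0.1644]
orientation: [0.663, 0.749, -0.0, -0.0]
contact_force: [0.1, -0.1, -4.4]
grip_width: 0.0122
grasp_force: 59.0
```

Emit:
{"op": "jog_arm", "data": {
  "steps": [
    {"jaw":0,"translation":[0,0,0.01],"twist":0},
    {"jaw":0,"translation":[0,0,0.01],"twist":0},
    {"jaw":0,"translation":[0,0,0.02],"twist":0},
    {"jaw":0,"translation":[0,0,0.02],"twist":0},
    {"jaw":0,"translation":[0,0,0.02],"twist":0}
  ]
}}

```text
t: 47.7
tool_pos: [0.6197, 0.2357, 0.1637]
orientation: [0.663, 0.749, 0.0, 0.0]
contact_force: [-2.2, -1.6, 4.3]
grip_width: 0.012
grasp_force: 60.0
```

Emit:
{"op": "jog_arm", "data": {
  "steps": [
    {"jaw":20,"translation":[0,0,-0.01],"twist":0},
    {"jaw":30,"translation":[0,0,-0.01],"twist":0},
    {"jaw":45,"translation":[0,0,-0.01],"twist":0},
    {"jaw":45,"translation":[0,0,-0.01],"twist":0},
    {"jaw":45,"translation":[0,0,-0.01],"twist":0}
  ]
}}

```text
t: 48.2
tool_pos: [0.6196, 0.2356, 0.1638]
orientation: [0.663, 0.749, 0.0, -0.0]
contact_force: [0.8, 0.3, -0.0]
grip_width: 0.0448
grasp_force: 0.0
```

```bash
python3 -c "
from tilt import *
chk()"
```

```text
F [ 0.8  0.3 -0. ] grip 0.044802089753318064 0.0
scene end -1 rim top rel TCP -0.0193 307
scene end 1 rim top rel TCP -0.0219 96
side end -1 rim top rel TCP -0.0191 521
side end 1 rim top rel TCP -0.022 341
wrist end -1 rim top rel TCP -0.0178 6710
wrist end 1 rim top rel TCP -0.0206 5348
```

Emit:
{"op": "jog_arm", "data": {
  "steps": [
    {"jaw":45,"translation":[0,0,-0.15],"twist":0},
    {"jaw":45,"translation":[0,0,-0.35],"twist":0},
    {"jaw":45,"translation":[0,0,-0.6],"twist":0},
    {"jaw":45,"translation":[0,0,-0.9],"twist":0},
    {"jaw":45,"translation":[0,0,-1],"twist":0}
  ]
}}

```text
t: 48.85
tool_pos: [0.6209, 0.2369, 0.2685]
orientation: [0.663, 0.749, 0.003, 0.001]
contact_force: [0.3, 1.3, 0.2]
grip_width: 0.0452
grasp_force: 0.0
```

Emit:
{"op": "jog_arm", "data": {
  "steps": [
    {"jaw":45,"translation":[0,-0.4,-0.4],"twist":0},
    {"jaw":45,"translation":[0,-0.8,-0.8],"twist":0},
    {"jaw":45,"translation":[0,-1,-0.8],"twist":0},
    {"jaw":45,"translation":[0,-1,-0.8],"twist":0},
    {"jaw":45,"translation":[0,-1,-0.8],"twist":0}
  ]
}}

```text
t: 49.35
tool_pos: [0.5203, 0.2231, 0.3443]
orientation: [0.663, 0.749, 0.0, 0.001]
contact_force: [0.7, 0.4, -0.5]
grip_width: 0.0452
grasp_force: 0.0
```

Emit:
{"op": "jog_arm", "data": {
  "steps": [
    {"jaw":45,"translation":[-0.4,0,0],"twist":0},
    {"jaw":45,"translation":[-0.8,0,0],"twist":0},
    {"jaw":45,"translation":[-1,0,0],"twist":0},
    {"jaw":45,"translation":[-1,0,0],"twist":0},
    {"jaw":45,"translation":[-1,0,0],"twist":0}
  ]
}}

```text
t: 49.85
tool_pos: [0.5326, 0.1241, 0.3431]
orientation: [0.664, 0.748, -0.0, -0.001]
contact_force: [0.1, 0.6, 1.3]
grip_width: 0.0446
grasp_force: 0.0
```

Run:
```python
from meas import *
for k in range(2):
    C=cloud()
    for A in(C[0][0],C[1][0]):
        l=np.c_[(A[:,:2]-[.6197,.2357])@[.9925,.122],(A[:,:2]-[.6197,.2357])@[-.122,.9925],A[:,2]]
        m=(abs(l[:,1])<.08)&(l[:,2]>.1)&(l[:,2]<.17)
        print([np.percentile(l[m&(abs(l[:,0]-k*.098)<.012)][:,2],90).round(4) for k in(-1,1)],
          "handle",np.median(l[(abs(l[:,0])<.02)&(abs(l[:,1])<.03)&(l[:,2]>.18)&(l[:,2]<.22)],0).round(4))
a=bot.snapshot("scene")["color"][180:380,120:500]; b=bot.snapshot("side")["color"][160:440,160:440]
save(np.hstack([cv2.resize(a,(456,240)),cv2.resize(b,(240,240))]),"fin.png")
```

```text
[np.float64(0.1449), np.float64(0.1403)] handle [ 0.0059 -0.0002  0.1992]
[np.float64(0.1458), np.float64(0.1405)] handle [-0.0048  0.0015  0.2001]
[np.float64(0.1449), np.float64(0.1395)] handle [0.0058 0.0002 0.1989]
[np.float64(0.1455), np.float64(0.1407)] handle [-0.0048  0.0006  0.2001]
```

View pics/fin.png

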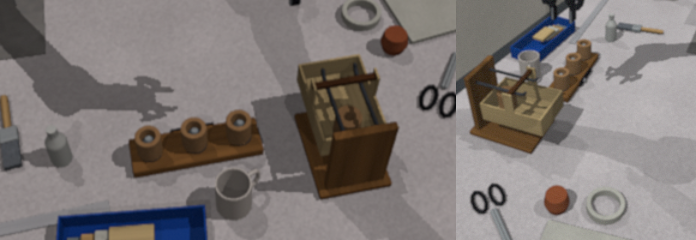

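The tote hangs level and still on both prongs at (345,95), with its tube inside. The three tubes sit on the spindles at (148,143), (193,132) and (238,125), so I'm handing in.

```bash
python3 -c "
from bench import bot
print(bot.job_done())"
```

```text
the job is handed in; nothing more can be done
None
```

I handed the job in at about 50 s: the three wide tubes are fully down on the spindles, the one narrow tube found is in the tote, and the tote hangs at rest on both prongs (only four tubes were on the table; no verdict came back).

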